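Square up the fold-flat jar box, pack it and shut the lid

TASK

This fold-flat jar box has hinged corners and may be standing out of square. Lay the slide rule across the open box and measure both inside diagonals, corner to corner, first the one from the left corner on the lid side (left as the robot sees it) and then the other; compare them and, if they differ, push the front sideways until they agree to within 6 mm. Only then stand all the small jars upright inside, lower the lid gently until it is fully shut, and leave the rule lying on its wooden rest, without disturbing the other things on the bench.

Things in the scene. Friction and masses are not known exactly. Their poses are not given: they have to be found in the camera images.
- box_floor (a point): Open fold-flat box of pale wood, screwed to the bench. This point: centre of the top of its floor board (12 mm thick, 260 x 210 mm). z up, x along the box from its left to its right end (as the robot sees it), y from its front (nearer the robot) to its lid side. Inside, when square, 210 mm (x) by 150 mm (y); walls 12 mm thick, 90 mm high, rim 102 mm above the bench.
- lidside_left (a point): Inside corner of the box at rim height (102 mm up), lid side, left end. The lid-side wall (+y) is fixed. The first diagonal runs from here to front_right.
- lidside_right (a point): Inside corner of the box at rim height, lid side, right end; fixed. The second diagonal runs from here to front_left. Each diagonal is 258 mm when the box is square.
- front_left (a point): Inside corner at rim height, front, left end (good to 1 mm). The two end walls swing together about stiff hinges on the lid side and carry the front wall sideways along x, parallel to itself; at the start up to 23 mm (0.14 rad) either way. It stays where it is left. 1 mm of that motion makes one diagonal 0.75 mm longer and the other as much shorter.
- front_right (a point): Inside corner at rim height, front, right end (good to 1 mm); moves with the front. To shift the front, push along x on the outer face of an end wall close to the front, about 10 to 13 N; that outer face is 12 mm outside this corner.
- lid (a joint): Lid angle, rad: 0 shut on the rim, 1.57 upright; starts leaning back beyond upright (1.74 to 1.86), away from the robot. Stiff hinge: stays at any angle, 2 to 5 N near its front edge moves it. Plywood 246 mm along the hinge, 195 mm from hinge to front edge, 12 mm thick; wooden pull 70 mm long, 16 x 16 mm, on its outer face, 173 mm from the hinge. Lower it at 1 rad/s or less.
- lid_hinge (a point): Middle of the lid's hinge line (along the box's x), 103 mm along the box's +y from the box centre, 102 mm above the bench. The lid's inner face passes through this line.
- rule_grip (a point): Slide rule for diagonals: aluminium bar 314 x 22 x 18 mm with a grey sliding cursor. This point: half-way up the bar, near its balance, 10 mm from its middle towards the fixed pin; x along the bar from fixed pin to cursor, z up. A steel pin of 8 mm diameter hangs 25 mm down at one end, another under the cursor. In use the bar lies on the box's rim, the pins hanging inside opposite corners.
- cursor (a joint): How far the cursor is slid away from the fixed pin, m, 0 to 0.09; stays where put, under 0.5 N to slide (less than it takes to drag the bar along the rim); 0 to 0.03 at the start. Pin centres are 190 mm plus this apart. A pin seated in a corner touches both walls, its centre 4 mm from each: 247 mm between pins when the box is square.
- cursor_tab (a point): Middle of the black upright grip tab on top of the cursor, right above its pin: 20 mm along the bar, 16 mm wide, 24 mm high, its middle 35 mm above the bar's underside. The cursor's body is 30 mm long, 30 mm wide, up to 23 mm above the bar's underside.
- pin_fixed (a point): Lower end of the rule's fixed pin, 25 mm below the bar's underside, 133 mm behind rule_grip (-x). The bar ends 14 mm beyond this pin, so this is the end to put at the lid side, where the open lid stands 28 mm behind the inside corners; the cursor's end sticks out some 40 to 70 mm over the front.
- pin_cursor (a point): Lower end of the pin under the cursor, 25 mm below the bar's underside.
- rest_top (a point): Wooden rest of the rule: dark board 310 x 100 mm with two cross bars 18 mm wide, tops 52 mm above the bench, at x = -100 and +150 mm from this point, with lips 10 mm high at their ends, 74 mm apart. This is where rule_grip belongs, at the height of the bars' tops: the bar lies on them, its fixed pin clear outside the first, the cursor between. x along the rule, towards the cursor.
- jar1_mid (a point): Small filled jar with a metal screw cap, a plain cylinder 60 mm in diameter and 80 mm high, 0.25 kg; this point is its centre, half-way up. One to three of these are there; None if absent.
- jar2_mid (a point): Small filled jar with a metal screw cap, a plain cylinder 60 mm in diameter and 80 mm high, 0.25 kg; this point is its centre, half-way up. One to three of these are there; None if absent.
- jar3_mid (a point): Small filled jar with a metal screw cap, a plain cylinder 60 mm in diameter and 80 mm high, 0.25 kg; this point is its centre, half-way up. One to three of these are there; None if absent.
- quart1: Large filled jar, 90 mm in diameter, 165 mm high; origin at its foot. Not to be disturbed.
- quart2: Another large filled jar, same size. Not to be disturbed.
- funnel: White canning funnel lying mouth down, 110 mm across, 70 mm high; origin at its foot. Not to be disturbed.
- tape: Roll of tape lying flat, 100 mm across, 25 mm high; origin at its foot. Not to be disturbed.
- driver: Screwdriver, 200 mm long, lying flat. Not to be disturbed.
- lids_carton: Small carton of jar lids, 110 x 85 x 45 mm; origin at its foot. Not to be disturbed.
- mallet: Rubber mallet lying flat, 250 mm long. Not to be disturbed.
Mind the look-alikes: they are no part of the job. Leave any black or green look-alike of the part that bears jar1_mid alone.

How it is judged:
By the outcome, as a careful person would: the job done as asked, in the order asked, and still so for the second after the job is handed in, with the robot touching nothing.
Of jar1, jar2, jar3 only 1 to 3 are there at a start; the rules pass over those that are not, and their reading is None.
At some moment in a run one of jar1, jar2, jar3 may be knocked a few centimetres aside while the robot is not near it.
It also fails if it takes over 210 s, if anything falls off the work surface, if the arm or the gripper's body presses on something with over 40 N, if the wrist force passes 120 N, or if a joint passes its speed limit or range.

ROBOT

A 6-joint arm with a two-finger parallel gripper is mounted at the origin on the work surface. World frame = base frame: x ahead of the robot, y to its left, z up, the work surface at z = 0. Lengths are in m, angles in rad, forces in N, time in s.
With the tool pointing down it reaches from about 0.35 to 0.975 m from the base axis. Payload 4.9 kg.
Tool frame: the origin (TCP) lies midway between the tips of the shut fingers; the grasp point (between the pads) lies 19 mm behind it; z points along the fingers, y is the line along which they close (so a half turn about z gives the same grasp; the last joint's range is limited). The gripper opens to 85 mm and grips with 20 to 120 N. Pads are 22 mm wide; open, the fingers measure 114 mm over their backs; the gripper's body (76 mm by 85 mm) begins 54 mm behind the grasp point. The pads swing forward as they close: fully open they stand 13 mm farther back than shut.
Start: joints at [1.084, 0.053, 1.613, -0, 1.476, -0.119], TCP at [0.225, 0.583, 0.231] pointing down, gripper open.
Joint ranges: [-3.01, 3.01], [-1.01, 2.22], [0.06, 2.58], [-1.02, 4.17], [0.09, 2.62], [-3.14, 3.14]. Speed limits (rad/s): [2.57, 2.57, 3.14, 3.14, 3.14, 3.14].

INTERFACE

Orientations are given as a unit quaternion [w, x, y, z].
In Python, from plant import state, grab_frame, camera_info, job_done, spot_in, masks_of, pinpoint gives the robot as it stands.
- The arm moves only by the shell command python3 -m handwheel 'ROWS' [OPENING]. ROWS is JSON, a list that holds one entry, the list of rows, each a list of 6 numbers: the shift along the world's x, y, z in m, then the turn, a rotation vector about the world's x, y, z in degrees. In form: [[[tx, ty, tz, ax, ay, az], ...]]. A call has 1 to 20 rows; each row shifts and turns the commanded pose from where the row before left it; what a row does not reach is not made up. A row lasts 1/12 s, in which the tool goes at most 41.7 mm and 7.16 degrees, less where a joint would pass 70% of its speed; a pose out of reach is approached as far as the arm can. A call is refused whole if a number of a shift passes 0.0417 or a number of a turn 7.16, either way. A call with a gripper value outside its range is refused whole. OPENING is the opening, from 0 (shut) to 1 (fully open), set as the call begins (- or left out, the last holds). The fingers move at their own pace and stop on an object; the grip force is fixed at half the most. Time passes only in rows, so rows that do not move let the fingers close. It gives the time, the measured TCP pose, the force, the opening and the grip force at its end, in the units of the state.
- state(): the state, without advancing time (a new reading comes with each control period).
- grab_frame(name): name is "scene" or "side" or "wrist"; returns (picture, depth): 420x560x3 uint8, blue, green, red; 420x560 float32, m along the optical axis (not along the pixel's ray), 0 where there is no reading.
- camera_info(name): a dict with "fx", "fy", "cx", "cy" (pixels), "T" (4x4, takes a point from camera to world coordinates). Camera axes: x right, y up, looking along -z (the intrinsics and any distortion apply to the point x, -y, -z); pixel columns grow to the right and rows downward; lengths in m; the calibration is good to about 2 mm. The wrist camera is an equidistant fisheye: a pixel r from the principal point sees the ray r / f radians off the axis. A picture is of the moment at which its call begins: read the wrist's pose just before it. camera_info takes no time and is no camera call; for the wrist camera it gives the pose at the moment of the call.
- job_done(): hands the job in; it is judged then, once.
Trained networks look in the newest picture that a camera, given by its name, has taken for a name from the list of things; names that differ only in an ending like _2 or _b are one class to them, and where a whole thing is asked for, a point or a joint stands for the part that bears it (a point fixed in the world has none). Each returns a list of dicts, best first, with "conf" (0 to 1); they miss things now and then, are a little off and sometimes report something else, mostly with a low value. They report only what shows in the picture. A call takes as long as a camera call. They do not tell look-alikes from the thing itself.
- spot_in(camera, thing): "box" ([left, top, width, height] in pixels, round what is visible of it).
- masks_of(camera, thing): "region" (420x560 bool, what is visible of it) and "box" ([left, top, width, height] in pixels, round what is visible of it).
- pinpoint(camera, thing): "position" ([column, row] in pixels: a listed point, or the origin of a listed thing).
The state is a dict: "time": time; "joint_pos": joint angles; "joint_vel": joint speeds; "joint_efforts": joint torques, N m; "tool_pos": TCP position; "tool_rot": TCP orientation; "contact_force": force on the tool from outside, world axes, zero at the start; "ft_torque": the same for the moment, N m; "gripper_width": opening from 0.0 (shut) to 1.0 (fully open); "grasp_force": force on a finger pad.
Only numpy, scipy, OpenCV 4.12 (cv2) and the standard library are available. Lean on these libraries where they do the work, as an engineer would, in place of code of your own. Each camera call takes 0.05 s, during which the arm holds its last target. There are 200 camera calls.

## Working session

There is one attempt and no reset: what is moved stays moved. The work goes in short steps, Python scripts to look and compute and a shell command to move; the robot and the scene stay as the last step left them, time stands still between calls to the robot, and variables do not carry over. Pictures are saved under pics/ and viewed, at most 14 in all, crops included, and the job is handed in when it is done.

```bash
ls; mkdir -p pics; cat > h.py <<'E'
import numpy as np, cv2
from plant import *
def ray(cam,u,v,ci=None):
    ci=ci or camera_info(cam); x=(u-ci["cx"])/ci["fx"]; y=(v-ci["cy"])/ci["fy"]
    if cam=="wrist":
        r=np.hypot(x,y); s=np.sin(r)/r if r>1e-9 else 1; d=np.array([x*s,-y*s,-np.cos(r)])
    else: d=np.array([x,-y,-1.])
    T=np.array(ci["T"]); return T[:3,3],T[:3,:3]@d
def at_z(cam,u,v,z,ci=None):
    o,d=ray(cam,u,v,ci); return o+d*(z-o[2])/d[2]
def at_depth(cam,u,v,D,ci=None):
    o,d=ray(cam,u,v,ci); ci=ci or camera_info(cam); T=np.array(ci["T"]); f=-T[:3,2]
    return o+d*D/(d@f)
def proj(cam,p,ci=None):
    ci=ci or camera_info(cam);T=np.array(ci["T"]);q=T[:3,:3].T@(np.asarray(p)-T[:3,3]);q=q*[1,-1,-1]
    if cam=="wrist":
        r=np.hypot(q[0],q[1]);t=np.arctan2(r,q[2]);k=t/max(r,1e-9)
        return ci["cx"]+ci["fx"]*q[0]*k,ci["cy"]+ci["fy"]*q[1]*k
    return ci["cx"]+ci["fx"]*q[0]/q[2],ci["cy"]+ci["fy"]*q[1]/q[2]
def st():
    s=state();print("t%.2f"%s["time"],np.round(s["tool_pos"],4),np.round(s["tool_rot"],4),"F",np.round(s["contact_force"],1),"w%.3f g%.1f"%(s["gripper_width"],s["grasp_force"]))
E
python3 - <<'E'
from h import *
st()
H={"box_floor":.012,"lidside_left":.102,"lidside_right":.102,"front_left":.102,"front_right":.102,"lid_hinge":.102,"rule_grip":.061,"cursor_tab":.087,"pin_fixed":.027,"pin_cursor":.027,"rest_top":.052,"jar1_mid":.04,"quart1":0,"funnel":0,"tape":0,"driver":.01,"lids_carton":0,"mallet":.02}
for c in ("scene","side"):
    im,d=grab_frame(c); cv2.imwrite(f"pics/{c}0.png",im); np.save(f"{c}0.npy",d); ci=camera_info(c)
    for k,z in H.items():
        for r in pinpoint(c,k)[:4]:
            if r["conf"]<.3: continue
            u,v=r["position"]; print(c,k,"%.2f"%r["conf"],np.round([u,v]),np.round(at_z(c,u,v,z,ci),3))
E
```

```text
pics
t0.00 [0.2244 0.5826 0.2301] [-3.000e-04  1.829e-01  9.831e-01 -1.000e-03] F [ 0.1 -0.3  0.2] w1.000 g0.0
scene box_floor 0.83 [300. 206.] [0.535 0.032 0.012]
scene box_floor 0.34 [333. 206.] [0.594 0.1   0.012]
scene lidside_left 0.83 [347. 179.] [0.601 0.134 0.102]
scene lidside_left 0.41 [211. 281.] [ 0.602 -0.299  0.102]
scene lidside_right 0.93 [295. 227.] [ 0.621 -0.07   0.102]
scene front_left 0.57 [297. 151.] [0.439 0.11  0.102]
scene front_left 0.40 [175. 262.] [ 0.509 -0.332  0.102]
scene front_right 0.85 [246. 201.] [ 0.481 -0.106  0.102]
scene lid_hinge 0.92 [333. 206.] [0.638 0.04  0.102]
scene rule_grip 0.80 [375. 125.] [0.487 0.394 0.061]
scene cursor_tab 0.69 [356. 108.] [0.409 0.391 0.087]
scene pin_fixed 0.92 [408. 149.] [0.606 0.418 0.027]
scene pin_cursor 0.60 [354. 126.] [0.422 0.381 0.027]
scene pin_cursor 0.55 [370. 129.] [0.467 0.407 0.027]
scene rest_top 0.92 [370. 129.] [0.482 0.379 0.052]
scene jar1_mid 0.97 [134. 217.] [ 0.281 -0.329  0.04 ]
scene jar1_mid 0.94 [175. 264.] [ 0.472 -0.325  0.04 ]
scene jar1_mid 0.94 [130. 264.] [ 0.399 -0.405  0.04 ]
s
[... 957 characters left out ...]
42 -0.319  0.087]
side pin_fixed 0.79 [230. 138.] [0.608 0.414 0.027]
side pin_cursor 0.60 [181. 158.] [0.416 0.364 0.027]
side rest_top 0.97 [201. 143.] [0.492 0.379 0.052]
side jar1_mid 0.87 [226. 320.] [ 0.279 -0.324  0.04 ]
side jar1_mid 0.79 [305. 286.] [ 0.469 -0.318  0.04 ]
side jar1_mid 0.62 [304. 327.] [ 0.408 -0.413  0.04 ]
side jar1_mid 0.56 [325. 363.] [ 0.4   -0.503  0.04 ]
side quart1 0.86 [335. 187.] [0.782 0.03  0.   ]
side quart1 0.38 [200. 144.] [0.515 0.465 0.   ]
side funnel 0.66 [388. 268.] [ 0.7   -0.327  0.   ]
side driver 0.66 [264. 213.] [ 0.528 -0.003  0.01 ]
side driver 0.61 [400. 299.] [ 0.652 -0.425  0.01 ]
side lids_carton 0.69 [354. 232.] [ 0.708 -0.177  0.   ]
```

View pics/scene0.png

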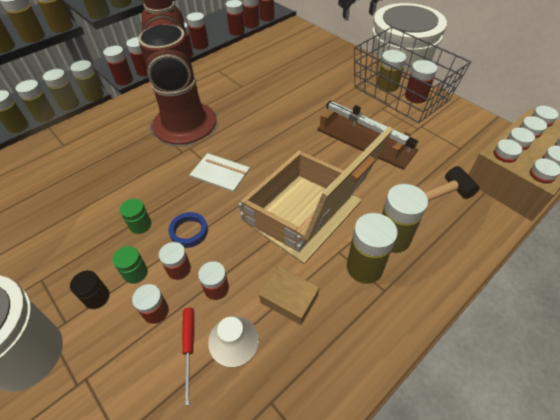

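View pics/side0.png

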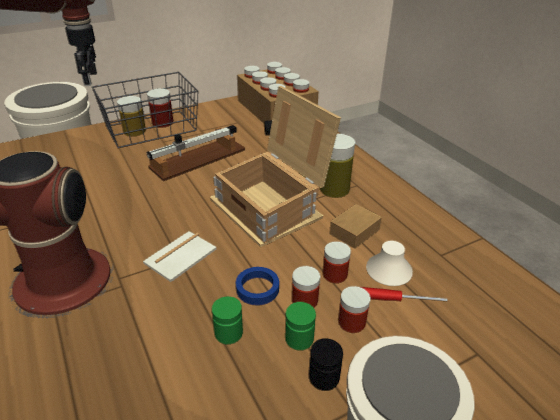

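The scene shows the box at (300,205), lid open, and the rule on its rest at (370,128). The three red metal-capped jars stand at (174,260), (150,303) and (213,280). Look-alikes are green at (134,216) and (130,264), and black at (90,290); other red jars are in the wire basket and in the block. I'll use the rule at (0.49,0.39) and the three red jars standing on the bench. First I'll look at the rule from close above.

```bash
python3 -m handwheel '[[[0.033,-0.023,0.003,0,0,3.6],[0.033,-0.023,0.003,0,0,3.6],[0.033,-0.023,0.003,0,0,3.6],[0.033,-0.023,0.003,0,0,3.6],[0.033,-0.023,0.003,0,0,3.6],[0.033,-0.023,0.003,0,0,3.6],[0.033,-0.023,0.003,0,0,3.6],[0.033,-0.023,0.003,0,0,3.6],[0,0,0,0,0,0],[0,0,0,0,0,0]]]' 1
cat >> h.py <<'E'
def look(names,tag,cam="wrist",minc=.3):
    ci=camera_info(cam); im,d=grab_frame(cam)
    if tag: cv2.imwrite(f"pics/{tag}.png",im)
    for k,z in names.items():
        for r in pinpoint(cam,k)[:4]:
            if r["conf"]<minc: continue
            u,v=r["position"]; D=d[min(419,int(v)),min(559,int(u))]
            print(k,"%.2f"%r["conf"],np.round([u,v]),np.round(at_z(cam,u,v,z,ci),4),"dep",np.round(at_depth(cam,u,v,D,ci),3) if D>0 else None)
    return im,d,ci
E
python3 - <<'E'
from h import *
st()
look({"rule_grip":.061,"cursor_tab":.087,"rest_top":.052,"pin_fixed":.027},"w1")
E
```

```text
time: 2.73
tool_pos: [0.4903, 0.3979, 0.2554]
tool_rot: [-0.0, -0.065, 0.998, 0.0]
contact_force: [-0.5, -0.1, -0.2]
gripper_width: 1.004
grasp_force: 0.0
t2.73 [0.4903 0.3979 0.2554] [-0.000e+00 -6.530e-02  9.979e-01  2.000e-04] F [-0.5 -0.1 -0.2] w1.004 g0.0
rule_grip 0.83 [274. 176.] [0.4812 0.3893 0.061 ] dep [0.48  0.389 0.07 ]
cursor_tab 0.94 [275. 117.] [0.4185 0.3832 0.087 ] dep [0.418 0.383 0.101]
rest_top 0.86 [267. 179.] [0.4869 0.382  0.052 ] dep [0.483 0.382 0.07 ]
pin_fixed 0.74 [262. 179.] [0.4928 0.3762 0.027 ] dep [0.496 0.376 0.012]
```

View pics/w1.png

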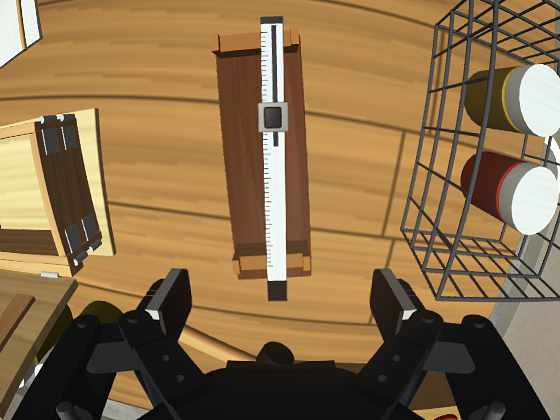

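The wrist view shows the rule with its cursor end at (272,17), fixed end at (278,300) and cursor at (273,117). I'll compute its axis and the box outline.

```bash
python3 - <<'E'
from h import *
a=at_z("wrist",272,17,.07);b=at_z("wrist",278,300,.07);t=at_z("wrist",273,117,.099)
u=(a-b)/np.linalg.norm(a-b);print(a,b,"len",np.linalg.norm(a-b),"head",np.degrees(np.arctan2(u[1],u[0])))
print("grip",b+u*147,b+.147*u,"tab along from fixed pin",(t-b)@u-.014)
for p in [(226,44),(290,44),(245,262),(300,262)]: print(at_z("wrist",*p,.06))
E
```

```text
[0.31370379 0.3673677  0.07      ] [0.6223858  0.41538062 0.07      ] len 0.3123937021868431 head -171.15896098609852
grip [-1.44631041e+02 -2.21775832e+01  7.00000000e-02] [0.47713237 0.39278766 0.07      ] tab along from fixed pin 0.19494877658717508
[0.3452693  0.32380144 0.06      ]
[0.33790774 0.38895775 0.06      ]
[0.58239766 0.37132618 0.06      ]
[0.57353042 0.43439713 0.06      ]
```

```bash
python3 -m handwheel '[[[-0.0067,-0.0026,-0.026,0,0,0.7],[-0.0066,-0.0025,-0.026,0,0,0.6],[0,0,-0.026,0,0,0],[0,0,-0.026,0,0,0],[0,0,-0.026,0,0,0],[0,0,-0.026,0,0,0],[0,0,-0.026,0,0,0],[0,0,-0.016,0,0,0],[0,0,-0.015,0,0,0],[0,0,0,0,0,0],[0,0,0,0,0,0]]]' 0.7
python3 -m handwheel '[[[0,0,0,0,0,0],[0,0,0,0,0,0],[0,0,0,0,0,0],[0,0,0,0,0,0],[0,0,0,0,0,0],[0,0,0,0,0,0]]]' 0
python3 -m handwheel '[[[0,0,0.01,0,0,0],[0,0,0.02,0,0,0],[0,0,0.035,0,0,0],[0,0,0.035,0,0,0],[0,0,0.035,0,0,0],[0,0,0.035,0,0,0],[0,0,0.01,0,0,0],[0,0,0,0,0,0]]]'
python3 -c "
from h import *
st();im,d=grab_frame('side');cv2.imwrite('pics/s1.png',im[80:240,120:400].repeat(2,0).repeat(2,1))
im,d=grab_frame('wrist');cv2.imwrite('pics/w2.png',im)"
```

```text
time: 3.9
tool_pos: [0.474, 0.3944, 0.0414]
tool_rot: [-0.001, -0.079, 0.997, -0.001]
contact_force: [0.5, -0.2, 0.8]
gripper_width: 0.701
grasp_force: 0.0
time: 4.4
tool_pos: [0.4766, 0.3947, 0.0443]
tool_rot: [0.001, -0.079, 0.997, 0.001]
contact_force: [-0.9, -1.6, 6.1]
gripper_width: 0.244
grasp_force: 59.9
time: 5.07
tool_pos: [0.477, 0.3952, 0.2265]
tool_rot: [0.003, -0.079, 0.997, 0.002]
contact_force: [0.3, 0.4, -2.5]
gripper_width: 0.244
grasp_force: 59.3
t5.07 [0.477  0.3952 0.2265] [ 0.0033 -0.0787  0.9969  0.0019] F [ 0.3  0.4 -2.5] w0.244 g59.3
```

View pics/w2.png

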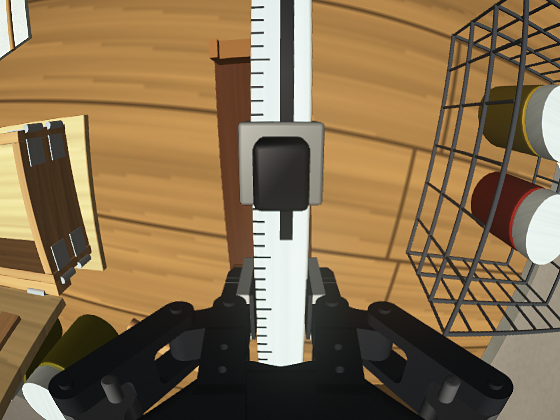

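Rule lifted cleanly: it is held level, with the cursor visible at (280,170). Now I'll go high over the box to measure its corners.

```bash
python3 -m handwheel '[[[0,-0.01,0.034,0,0,0],[0,-0.02,0.034,0,0,0],[0.005,-0.03,0.034,0,0,0],[0.005,-0.034,0.034,0,0,0],[0.005,-0.034,0,0,0,0],[0.005,-0.034,0,0,0,0],[0.005,-0.034,0,0,0,0],[0.005,-0.034,0,0,0,0],[0.005,-0.034,0,0,0,0],[0.005,-0.034,0,0,0,0],[0.005,-0.034,0,0,0,0],[0.005,-0.03,0,0,0,0],[0.003,-0.003,0,0,0,0],[0,0,0,0,0,0],[0,0,0,0,0,0],[0,0,0,0,0,0]]]'
python3 - <<'E'
from h import *
st()
N={k:.102 for k in ("lidside_left","lidside_right","front_left","front_right","lid_hinge")};N["box_floor"]=.012
look(N,"w3")
for c in("scene","side"): print(c);look(N,None,c)
print(camera_info("wrist"))
E
```

```text
time: 6.5
tool_pos: [0.5267, 0.0374, 0.3486]
tool_rot: [-0.002, -0.079, 0.997, 0.001]
contact_force: [-0.1, 0.1, -3.8]
gripper_width: 0.243
grasp_force: 60.0
t6.50 [0.5267 0.0374 0.3486] [-1.600e-03 -7.930e-02  9.968e-01  5.000e-04] F [-0.1  0.1 -3.8] w0.243 g60.0
lidside_left 0.62 [350. 240.] [0.5951 0.1409 0.102 ] dep [0.596 0.142 0.099]
lidside_left 0.45 [121.  57.] [ 0.3996 -0.1882  0.102 ] dep [ 0.386 -0.243  0.001]
lidside_right 0.89 [192. 237.] [ 0.6231 -0.066   0.102 ] dep [ 0.624 -0.066  0.1  ]
lidside_right 0.42 [381. 295.] [0.6721 0.2087 0.102 ] dep [0.717 0.246 0.022]
front_left 0.62 [348. 124.] [0.4488 0.1073 0.102 ] dep [0.449 0.107 0.104]
front_right 0.91 [175. 124.] [ 0.48   -0.1013  0.102 ] dep [ 0.48  -0.101  0.102]
scene
lidside_left 0.59 [346. 178.] [0.5978 0.1329 0.102 ] dep [ 0.696 -0.006  0.284]
lidside_right 0.70 [297. 228.] [ 0.6262 -0.0697  0.102 ] dep [ 0.628 -0.071  0.105]
front_left 0.96 [298. 152.] [0.4429 0.108  0.102 ] dep [0.441 0.11  0.1  ]
front_right 0.74 [347. 178.] [0.599  0.1347 0.102 ] dep [ 0.697 -0.005  0.284]
front_right 0.53 [191. 233.] [ 0
[... 661 characters left out ...]
 0.481 -0.104  0.1  ]
lid_hinge 0.88 [292. 165.] [0.6438 0.0513 0.102 ] dep [0.64  0.045 0.106]
box_floor 0.73 [353. 311.] [ 0.5389 -0.4056  0.012 ] dep [ 0.506 -0.443  0.067]
box_floor 0.62 [262. 203.] [0.5425 0.0434 0.012 ] dep [0.543 0.044 0.011]
{'fx': 325.19226210127806, 'fy': 325.19226210127806, 'cx': 280.3521014253343, 'cy': 212.24053496997024, 'T': array([[-1.56900337e-01, -9.41810754e-01, -2.97278974e-01,
         4.51328058e-01],
       [ 9.87614344e-01, -1.49756883e-01, -4.68058011e-02,
         2.39252978e-02],
       [-4.37365538e-04, -3.00940825e-01,  9.53642716e-01,
         4.93450092e-01],
       [ 0.00000000e+00,  0.00000000e+00,  0.00000000e+00,
         1.00000000e+00]])}
```

View pics/w3.png

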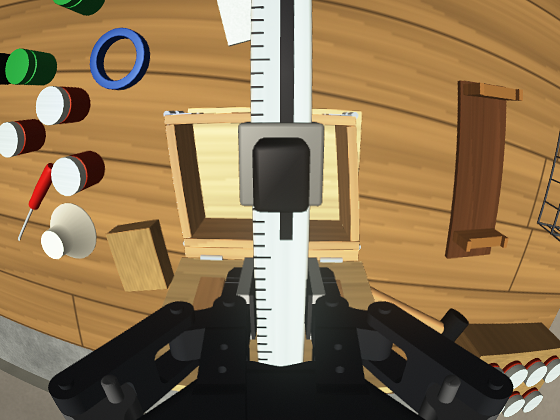

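The view shows the box rim, with inside corners near (178,125), (349,125), (350,240) and (190,239). I'll crop in to get them more exactly.

```bash
python3 -c "
import cv2;im=cv2.imread('pics/w3.png')[100:270,155:375];cv2.imwrite('pics/w3c.png',cv2.resize(im,None,fx=3.5,fy=3.5,interpolation=cv2.INTER_CUBIC))"
```

```text
(no output)
```

View pics/w3c.png

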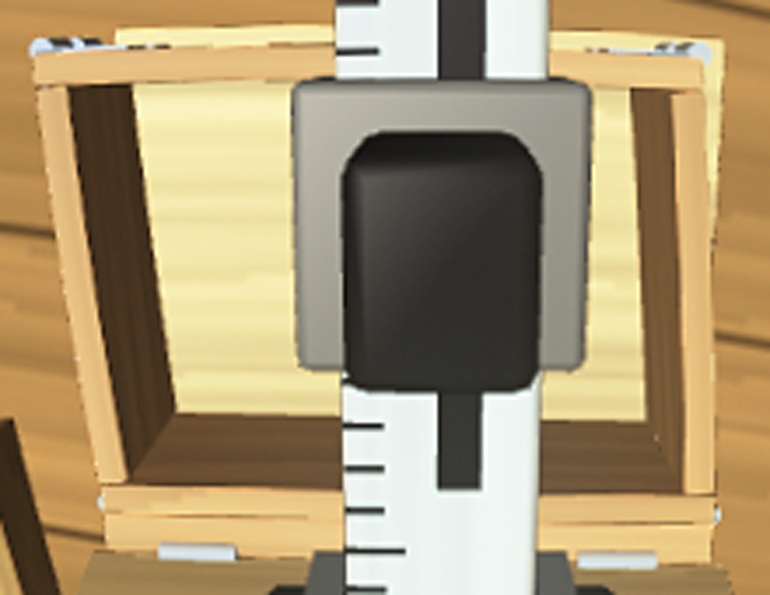

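```bash
python3 - <<'E'
from h import *
C={k:at_z("wrist",155+(a+.5)/3.5-.5,100+(b+.5)/3.5-.5,.102)[:2] for k,(a,b) in dict(LL=(684,492),LR=(127,482),FL=(671,93),FR=(67,88)).items()}
for k,v in C.items(): print(k,np.round(v,4))
x=C["LR"]-C["LL"];L=np.linalg.norm(x);x/=L;y=np.array([-x[1],x[0]])
print("L",L,"front",np.linalg.norm(C["FR"]-C["FL"]),"ends",np.linalg.norm(C["LL"]-C["FL"]),np.linalg.norm(C["LR"]-C["FR"]),"xdir",np.degrees(np.arctan2(x[1],x[0])))
print("shift",(C["FL"]-C["LL"])@x,(C["FR"]-C["LR"])@x)
for a,b in(("LL","FR"),("LR","FL")):
    d=C[b]-C[a];n=np.linalg.norm(d);print(a,b,n,"head",np.degrees(np.arctan2(d[1],d[0]))%360)
T=state();print(T["tool_pos"]); 
E
```

```text
LL [0.5972 0.1402]
LR [ 0.6267 -0.0689]
FL [0.4534 0.1047]
FR [ 0.4823 -0.1043]
L 0.21122134210882534 front 0.21102692242837745 ends 0.14812896147639015 0.1486064647483991 xdir -81.97004207685022
shift 0.015074039497539223 0.014879028088749814
LL FR 0.27015527626095315 head 244.84703349678804
LR FL 0.24533390895468152 head 134.94647040648803
[0.5273116  0.03634506 0.35066034]
```

Box dimensions check out at 211 x 148 mm, and the front is about 15 mm to the right. Now I'll turn onto the first diagonal with the fixed pin at lidside_left, then descend.

```bash
python3 -m handwheel '[[[0.0007,-0.0032,0,0,0,6.23],[0.0007,-0.0032,0,0,0,6.23],[0.0007,-0.0032,0,0,0,6.23],[0.0007,-0.0032,0,0,0,6.23],[0.0007,-0.0032,0,0,0,6.23],[0.0007,-0.0032,0,0,0,6.23],[0.0007,-0.0032,0,0,0,6.23],[0.0007,-0.0032,0,0,0,6.23],[0.0007,-0.0028,0,0,0,6.23],[0,0,-0.035,0,0,0],[0,0,-0.035,0,0,0],[0,0,-0.035,0,0,0],[0,0,-0.035,0,0,0],[0,0,-0.035,0,0,0],[0,0,-0.035,0,0,0],[0,0,-0.01,0,0,0],[0,0,0,0,0,0],[0,0,0,0,0,0]]]'
python3 - <<'E'
from h import *
st();s=state();w,x,y,z=s["tool_rot"];print("yaw head",np.degrees(2*np.arctan2(y,x))%360)
im,d=grab_frame("wrist");cv2.imwrite("pics/w4.png",im)
im,d=grab_frame("scene");a=cv2.resize(im[110:280,200:420],None,fx=2.5,fy=2.5)
im,d=grab_frame("side");b=cv2.resize(im[90:260,160:380],None,fx=2.5,fy=2.5)
cv2.imwrite("pics/ss4.png",cv2.resize(np.vstack([a,b]),None,fx=.7,fy=.7))
E
```

```text
time: 9.05
tool_pos: [0.5341, 0.0079, 0.1316]
tool_rot: [0.0, -0.538, 0.843, -0.0]
contact_force: [1.0, -0.7, -1.6]
gripper_width: 0.245
grasp_force: 60.0
t9.05 [0.5341 0.0079 0.1316] [ 3.000e-04 -5.380e-01  8.429e-01 -2.000e-04] F [ 1.  -0.7 -1.6] w0.245 g60.0
yaw head 245.09543887954564
```

View pics/ss4.png

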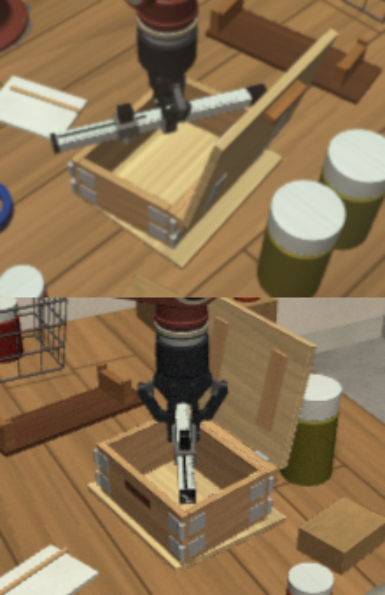

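```bash
python3 -m handwheel '[[[0,0,-0.01,0,0,0],[0,0,-0.01,0,0,0],[0,0,-0.01,0,0,0],[0,0,-0.005,0,0,0],[0,0,0,0,0,0],[0,0,0,0,0,0]]]'
python3 -m handwheel '[[[0.001,0.0016,0,0,0,0],[0.001,0.0016,0,0,0,0],[0.001,0.0016,0,0,0,0],[0,0,0,0,0,0],[0,0,0,0,0,0]]]'
python3 -m handwheel '[[[0.0007,0.001,0,0,0,0],[0.0007,0.001,0,0,0,0],[0,0,0,0,0,0],[0,0,0,0,0,0]]]'
python3 -m handwheel '[[[0.0007,0.001,0,0,0,0],[0.0007,0.001,0,0,0,0],[0,0,0,0,0,0],[0,0,0,0,0,0]]]'
```

```text
time: 9.7
tool_pos: [0.5332, 0.0079, 0.0952]
tool_rot: [-0.001, -0.538, 0.843, 0.0]
contact_force: [-1.3, -0.1, -0.4]
gripper_width: 0.243
grasp_force: 60.5
time: 10.12
tool_pos: [0.536, 0.0127, 0.0952]
tool_rot: [-0.001, -0.538, 0.843, 0.0]
contact_force: [-2.7, -2.0, -1.2]
gripper_width: 0.252
grasp_force: 60.4
time: 10.45
tool_pos: [0.5361, 0.013, 0.0951]
tool_rot: [-0.003, -0.538, 0.843, -0.0]
contact_force: [-8.5, -8.4, 2.0]
gripper_width: 0.245
grasp_force: 60.9
time: 10.78
tool_pos: [0.5365, 0.013, 0.0951]
tool_rot: [-0.006, -0.538, 0.843, -0.001]
contact_force: [-13.6, -16.6, 5.5]
gripper_width: 0.247
grasp_force: 61.3
```

Both walls are felt: −13.6 N in x and −16.6 N in y. I'll ease off, set it on the rim and release.

```bash
python3 -m handwheel '[[[-0.0009,-0.0014,0,0,0,0],[-0.0009,-0.0014,-0.001,0,0,0],[0,0,-0.001,0,0,0],[0,0,0,0,0,0],[0,0,0,0,0,0]]]'
python3 -m handwheel '[[[0,0,0,0,0,0],[0,0,0,0,0,0],[0,0,0,0,0,0],[0,0,0,0,0,0]]]' 0.6
python3 -m handwheel '[[[0,0,0.03,0,0,0],[0,0,0.03,0,0,0],[0,0,0.02,0,0,0],[0,0,0,0,0,0],[0,0,0,0,0,0]]]'
python3 - <<'E'
from h import *
st()
im,d,ci=look({"cursor_tab":.137,"rule_grip":.111},"w5")
c=[]
E
```

```text
time: 11.2
tool_pos: [0.5365, 0.0129, 0.095]
tool_rot: [-0.002, -0.538, 0.843, 0.0]
contact_force: [-10.5, -3.3, 10.5]
gripper_width: 0.243
grasp_force: 62.0
time: 11.53
tool_pos: [0.5382, 0.0143, 0.094]
tool_rot: [0.001, -0.538, 0.843, -0.0]
contact_force: [0.4, 0.3, 0.1]
gripper_width: 0.604
grasp_force: 0.0
time: 11.95
tool_pos: [0.5389, 0.0141, 0.1755]
tool_rot: [0.002, -0.538, 0.843, -0.001]
contact_force: [-0.6, -0.8, 0.5]
gripper_width: 0.603
grasp_force: 0.0
t11.95 [0.5389 0.0141 0.1755] [ 0.0017 -0.538   0.8429 -0.0011] F [-0.6 -0.8  0.5] w0.603 g0.0
cursor_tab 0.88 [285. 141.] [ 0.5109 -0.0408  0.137 ] dep [ 0.511 -0.042  0.15 ]
rule_grip 0.62 [285. 231.] [0.5374 0.0166 0.111 ] dep [0.536 0.014 0.12 ]
```

View pics/w5.png

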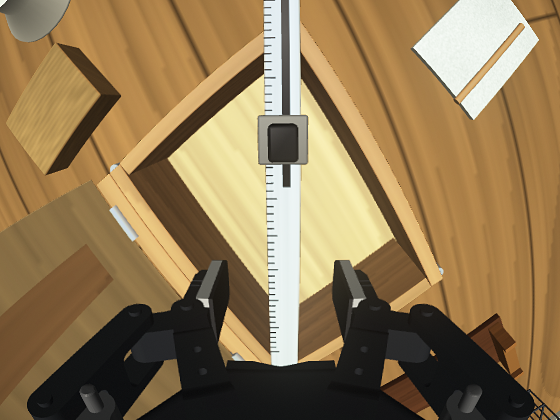

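The bar lies corner to corner, with the tab at (285,141) and the fixed end at (283,360) by the lid-side left corner. Now I'll grip the tab.

```bash
python3 -m handwheel '[[[-0.014,-0.0275,0,0,0,0],[-0.014,-0.0275,0,0,0,0],[0,0,-0.02,0,0,0],[0,0,-0.02,0,0,0],[0,0,-0.005,0,0,0],[0,0,0,0,0,0],[0,0,0,0,0,0]]]'
python3 -m handwheel '[[[0,0,0,0,0,0],[0,0,0,0,0,0],[0,0,0,0,0,0],[0,0,0,0,0,0],[0,0,0,0,0,0]]]' 0
python3 -c "
from h import *
look({'cursor_tab':.137},'w6')"
```

```text
time: 12.68
tool_pos: [0.5092, -0.0407, 0.128]
tool_rot: [-0.001, -0.538, 0.843, 0.001]
contact_force: [-0.2, 0.3, 0.0]
gripper_width: 0.601
grasp_force: 0.0
time: 13.1
tool_pos: [0.5105, -0.0411, 0.1301]
tool_rot: [0.001, -0.538, 0.843, -0.001]
contact_force: [0.6, -0.2, 4.2]
gripper_width: 0.174
grasp_force: 59.7
```

```bash
python3 -m handwheel '[[[-0.0036,-0.0083,0,0,0,0],[-0.0036,-0.0083,0,0,0,0],[-0.0036,-0.0083,0,0,0,0],[-0.0036,-0.0083,0,0,0,0],[-0.0036,-0.0083,0,0,0,0],[-0.0033,-0.0083,0,0,0,0],[0,0,0,0,0,0],[0,0,0,0,0,0]]]'
python3 -m handwheel '[[[-0.0008,-0.0018,0,0,0,0],[-0.0008,-0.0018,0,0,0,0],[0,0,0,0,0,0],[0,0,0,0,0,0]]]'
python3 -m handwheel '[[[-0.0008,-0.0018,0,0,0,0],[-0.0008,-0.0018,0,0,0,0],[0,0,0,0,0,0],[0,0,0,0,0,0]]]'
```

```text
time: 13.87
tool_pos: [0.4878, -0.0913, 0.1299]
tool_rot: [-0.0, -0.538, 0.843, 0.0]
contact_force: [-5.5, 1.4, 9.9]
gripper_width: 0.17
grasp_force: 60.5
time: 14.2
tool_pos: [0.4863, -0.0945, 0.1299]
tool_rot: [-0.0, -0.538, 0.843, 0.0]
contact_force: [-4.2, 1.2, 9.2]
gripper_width: 0.177
grasp_force: 60.5
time: 14.53
tool_pos: [0.4848, -0.0977, 0.1299]
tool_rot: [-0.0, -0.538, 0.843, 0.001]
contact_force: [-3.7, 2.4, 9.5]
gripper_width: 0.172
grasp_force: 60.5
```

```bash
python3 -m handwheel '[[[-0.0004,-0.0009,0,0,0,0],[-0.0004,-0.0009,0,0,0,0],[0,0,0,0,0,0],[0,0,0,0,0,0]]]'
python3 -m handwheel '[[[-0.0004,-0.0009,0,0,0,0],[-0.0004,-0.0009,0,0,0,0],[0,0,0,0,0,0],[0,0,0,0,0,0]]]'
python3 -m handwheel '[[[-0.0004,-0.0009,0,0,0,0],[-0.0004,-0.0009,0,0,0,0],[0,0,0,0,0,0],[0,0,0,0,0,0]]]'
```

```text
time: 14.87
tool_pos: [0.4847, -0.0981, 0.1299]
tool_rot: [0.002, -0.538, 0.843, 0.002]
contact_force: [-1.3, 8.1, 8.7]
gripper_width: 0.171
grasp_force: 60.4
time: 15.2
tool_pos: [0.4846, -0.0989, 0.1299]
tool_rot: [0.003, -0.538, 0.843, 0.002]
contact_force: [2.1, 11.9, 7.4]
gripper_width: 0.169
grasp_force: 60.2
time: 15.53
tool_pos: [0.4844, -0.1005, 0.13]
tool_rot: [0.004, -0.538, 0.843, 0.002]
contact_force: [3.8, 11.1, 6.0]
gripper_width: 0.171
grasp_force: 60.0
```

Contact on both walls at the front right; the wall began to give at about 11 N, so I'll ease off and release, then check the seating.

```bash
python3 -m handwheel '[[[0.0002,0.0006,0,0,0,0],[0.0002,0.0006,0,0,0,0],[0,0,0,0,0,0]]]'
python3 -m handwheel '[[[0,0,0,0,0,0],[0,0,0,0,0,0],[0,0,0,0,0,0],[0,0,0,0,0,0]]]' 0.6
python3 -m handwheel '[[[0,0,0.03,0,0,0],[0.005,0.01,0.04,0,0,0],[0.007,0.013,0.04,0,0,0],[0.01,0.018,0.04,0,0,0],[0,0,0,0,0,0],[0,0,0,0,0,0]]]'
python3 - <<'E'
from h import *
st()
im,d,ci=look({"cursor_tab":.137,"front_right":.102,"front_left":.102,"lidside_right":.102},None)
st()
u,v=map(int,proj("wrist",[0.482,-.103,.102],ci));print(u,v)
cv2.imwrite("pics/w7.png",cv2.resize(im[max(0,v-90):v+130,max(0,u-130):u+160],None,fx=2.5,fy=2.5));print(max(0,v-90),max(0,u-130))
E
```

```text
time: 15.78
tool_pos: [0.4845, -0.1001, 0.1299]
tool_rot: [0.003, -0.538, 0.843, 0.001]
contact_force: [3.4, 7.8, 6.4]
gripper_width: 0.173
grasp_force: 60.0
time: 16.12
tool_pos: [0.4825, -0.1024, 0.128]
tool_rot: [-0.001, -0.538, 0.843, 0.0]
contact_force: [0.9, 0.4, -0.7]
gripper_width: 0.604
grasp_force: 0.0
time: 16.62
tool_pos: [0.5057, -0.0629, 0.2781]
tool_rot: [0.002, -0.539, 0.843, -0.002]
contact_force: [-0.4, 0.1, -1.1]
gripper_width: 0.598
grasp_force: 0.0
t16.62 [ 0.5057 -0.0629  0.2781] [ 0.0019 -0.5385  0.8426 -0.0023] F [-0.4  0.1 -1.1] w0.598 g0.0
cursor_tab 0.56 [284. 150.] [ 0.4848 -0.1022  0.137 ] dep [ 0.484 -0.103  0.149]
front_left 0.95 [380. 299.] [0.4542 0.1064 0.102 ] dep [0.454 0.106 0.103]
lidside_right 0.61 [184. 230.] [ 0.6199 -0.0678  0.102 ] dep [ 0.62  -0.068  0.102]
t16.87 [ 0.5031 -0.063   0.2724] [-0.0014 -0.5377  0.8431  0.0014] F [-0.5 -0.4  0.5] w0.603 g0.0
286 144
54 156
```

View pics/w7.png

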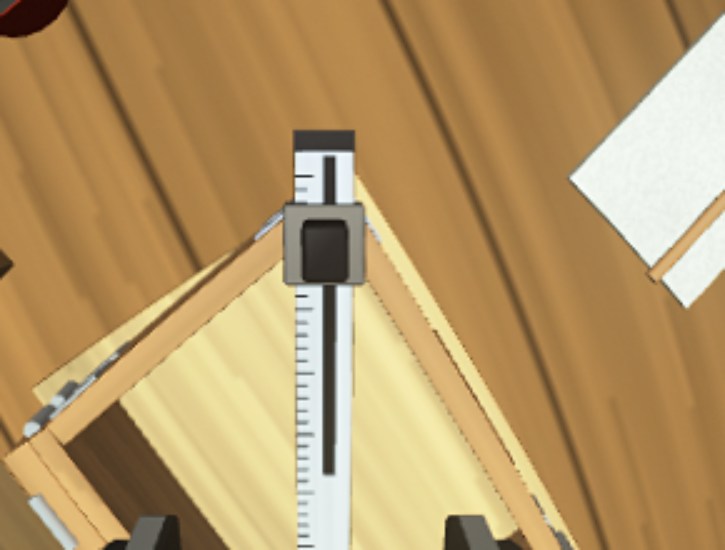

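The cursor sits in the front-right corner at crop (325,245), touching both walls, so the first diagonal reads about 258.5 mm between pins (diagonal ≈ 270). Before lifting the rule I'll slide the cursor back about 45 mm so it fits the shorter second diagonal.

```bash
python3 -m handwheel '[[[-0.0055,-0.01,-0.03,0,0,0],[-0.0055,-0.01,-0.03,0,0,0],[-0.005,-0.01,-0.03,0,0,0],[-0.005,-0.0095,-0.025,0,0,0],[0,0,-0.018,0,0,0],[0,0,-0.009,0,0,0],[0,0,0,0,0,0],[0,0,0,0,0,0]]]'
python3 -m handwheel '[[[0,0,0,0,0,0],[0,0,0,0,0,0],[0,0,0,0,0,0],[0,0,0,0,0,0],[0,0,0,0,0,0]]]' 0
python3 -m handwheel '[[[0.0034,0.0073,0,0,0,0],[0.0034,0.0073,0,0,0,0],[0.0034,0.0073,0,0,0,0],[0.0034,0.0073,0,0,0,0],[0.0034,0.0073,0,0,0,0],[0.0017,0.0036,0,0,0,0],[0,0,0,0,0,0],[0,0,0,0,0,0]]]'
python3 -m handwheel '[[[0,0,0,0,0,0],[0,0,0,0,0,0],[0,0,0,0,0,0],[0,0,0,0,0,0]]]' 0.6
python3 -m handwheel '[[[0,0,0.03,0,0,0],[0,0,0.03,0,0,0],[0.01,0.02,0,0,0,0],[0.01,0.025,0,0,0,0],[0.01,0.025,0,0,0,0],[0,0,0,0,0,0],[0,0,0,0,0,0]]]'
python3 - <<'E'
from h import *
st()
look({"cursor_tab":.137,"rule_grip":.111,"pin_fixed":.077},"w8")
E
```

```text
time: 17.53
tool_pos: [0.4829, -0.1023, 0.1325]
tool_rot: [-0.0, -0.538, 0.843, 0.0]
contact_force: [0.3, -0.4, 0.4]
gripper_width: 0.601
grasp_force: 0.0
time: 17.95
tool_pos: [0.4841, -0.1025, 0.1345]
tool_rot: [0.001, -0.538, 0.843, -0.001]
contact_force: [-1.1, 0.2, 5.9]
gripper_width: 0.17
grasp_force: 61.3
time: 18.62
tool_pos: [0.5028, -0.0619, 0.1345]
tool_rot: [0.001, -0.538, 0.843, -0.001]
contact_force: [-1.5, 0.5, 6.6]
gripper_width: 0.165
grasp_force: 61.4
time: 18.95
tool_pos: [0.5017, -0.0622, 0.1324]
tool_rot: [-0.0, -0.538, 0.843, 0.0]
contact_force: [-0.1, 0.5, -0.0]
gripper_width: 0.597
grasp_force: 0.0
time: 19.53
tool_pos: [0.5319, 0.0085, 0.1924]
tool_rot: [-0.0, -0.539, 0.842, 0.0]
contact_force: [0.0, -0.4, 0.0]
gripper_width: 0.603
grasp_force: 0.0
t19.53 [0.5319 0.0085 0.1924] [-4.000e-04 -5.389e-01  8.424e-01  1.000e-04] F [ 0.  -0.4  0. ] w0.603 g0.0
cursor_tab 0.69 [274. 121.] [ 0.5052 -0.059   0.137 ] dep [ 0.505 -0.059  0.149]
rule_grip 0.73 [278. 233.] [0.5378 0.0159 0.111 ] dep [0.536 0.013 0.12 ]
pin_fixed 0.38 [ 77. 115.] [ 0.6614 -0.1473  0.077 ] dep [ 0.682 -0.158  0.044]
```

```bash
python3 -m handwheel '[[[0.005,0.005,-0.03,0,0,0],[0,0,-0.03,0,0,0],[0,0,-0.025,0,0,0],[0,0,-0.013,0,0,0],[0,0,0,0,0,0],[0,0,0,0,0,0]]]'
python3 -m handwheel '[[[0,0,0,0,0,0],[0,0,0,0,0,0],[0,0,0,0,0,0],[0,0,0,0,0,0],[0,0,0,0,0,0]]]' 0
python3 -m handwheel '[[[-0.001,-0.001,0.02,0,0,0],[-0.001,-0.001,0.036,0,0,0],[0,0,0.036,0,0,0],[0,0,0.036,0,0,0],[0,0,0.036,0,0,0],[0,0,0.036,0,0,0],[0,0,0.036,0,0,0],[0,0,0.025,0,0,0],[0,0,0,0,0,0]]]'
python3 -c "
from h import *
st(); print(np.round(state()['joint_pos'],3))"
```

```text
time: 20.23
tool_pos: [0.5367, 0.0123, 0.0948]
tool_rot: [-0.0, -0.538, 0.843, 0.0]
contact_force: [1.0, 0.1, 0.9]
gripper_width: 0.599
grasp_force: 0.0
time: 20.65
tool_pos: [0.5381, 0.0126, 0.0973]
tool_rot: [0.001, -0.538, 0.843, -0.001]
contact_force: [-2.4, 0.3, 6.6]
gripper_width: 0.243
grasp_force: 59.3
time: 21.4
tool_pos: [0.5369, 0.0106, 0.3637]
tool_rot: [0.005, -0.538, 0.843, -0.004]
contact_force: [0.4, -0.4, -2.4]
gripper_width: 0.243
grasp_force: 59.8
t21.40 [0.5369 0.0106 0.3637] [ 0.0049 -0.538   0.8429 -0.0039] F [ 0.4 -0.4 -2.4] w0.243 g59.8
[-0.119 -0.21   1.644  0.     1.695 -2.826]
```

```bash
python3 -m handwheel '[[[-0.0009,0.0014,0,0,0,-6.9],[-0.0009,0.0014,0,0,0,-6.9],[-0.0009,0.0014,0,0,0,-6.9],[-0.0009,0.0014,0,0,0,-6.9],[-0.0009,0.0014,0,0,0,-6.9],[-0.0009,0.0014,0,0,0,-6.9],[-0.0009,0.0014,0,0,0,-6.9],[-0.0009,0.0014,0,0,0,-6.9],[-0.0009,0.0014,0,0,0,-6.9],[-0.0009,0.0014,0,0,0,-6.9],[-0.0009,0.0014,0,0,0,-6.9],[-0.0009,0.0014,0,0,0,-6.9],[-0.0009,0.0014,0,0,0,-6.9],[-0.0009,0.0014,0,0,0,-6.9],[-0.0009,0.0014,0,0,0,-6.9],[-0.0009,0.0014,0,0,0,-6.9],[0,0,0,0,0,0]]]'
python3 -m handwheel '[[[0,0,-0.033,0,0,0],[0,0,-0.033,0,0,0],[0,0,-0.033,0,0,0],[0,0,-0.033,0,0,0],[0,0,-0.033,0,0,0],[0,0,-0.033,0,0,0],[0,0,-0.033,0,0,0],[0,0,0,0,0,0],[0,0,0,0,0,0]]]'
python3 - <<'E'
from h import *
st();s=state();w,x,y,z=s["tool_rot"];print("yaw head",np.degrees(2*np.arctan2(y,x))%360)
look({k:.102 for k in("front_left","front_right","lidside_left")},"w9")
E
```

```text
time: 22.82
tool_pos: [0.5198, 0.0334, 0.3533]
tool_rot: [-0.001, 0.386, 0.923, -0.0]
contact_force: [-0.5, 0.3, -4.1]
gripper_width: 0.249
grasp_force: 59.6
time: 23.57
tool_pos: [0.518, 0.0333, 0.1218]
tool_rot: [-0.003, 0.384, 0.923, -0.001]
contact_force: [-0.0, -0.2, -3.0]
gripper_width: 0.244
grasp_force: 59.8
t23.57 [0.518  0.0333 0.1218] [-0.0032  0.3842  0.9232 -0.0011] F [-0.  -0.2 -3. ] w0.244 g59.8
yaw head 134.80591187973124
front_right 0.74 [109. 340.] [ 0.4803 -0.1044  0.102 ] dep [ 0.48  -0.104  0.102]
lidside_left 0.95 [493. 217.] [0.5948 0.1417 0.102 ] dep [0.594 0.141 0.103]
```

```bash
python3 -m handwheel '[[[0.006,-0.001,0,0,0,0],[0,0,0,0,0,0],[0,0,-0.008,0,0,0],[0,0,-0.008,0,0,0],[0,0,-0.003,0,0,0],[0,0,0,0,0,0],[0,0,0,0,0,0]]]'
python3 -m handwheel '[[[0.0012,-0.0008,0,0,0,0],[0.0012,-0.0008,0,0,0,0],[0,0,0,0,0,0],[0,0,0,0,0,0]]]'
python3 -m handwheel '[[[0.0008,-0.0006,0,0,0,0],[0.0008,-0.0006,0,0,0,0],[0,0,0,0,0,0],[0,0,0,0,0,0]]]'
python3 -m handwheel '[[[0.0008,-0.0006,0,0,0,0],[0.0008,-0.0006,0,0,0,0],[0,0,0,0,0,0],[0,0,0,0,0,0]]]'
```

```text
time: 24.35
tool_pos: [0.5279, 0.0322, 0.1086]
tool_rot: [0.001, 0.385, 0.923, 0.0]
contact_force: [-5.2, 1.2, 12.3]
gripper_width: 0.245
grasp_force: 61.9
time: 24.68
tool_pos: [0.5297, 0.0316, 0.1087]
tool_rot: [0.0, 0.385, 0.923, 0.001]
contact_force: [-7.5, 6.6, 13.7]
gripper_width: 0.243
grasp_force: 62.3
time: 25.02
tool_pos: [0.5316, 0.0308, 0.1088]
tool_rot: [0.0, 0.385, 0.923, 0.002]
contact_force: [-6.6, 5.9, 13.9]
gripper_width: 0.247
grasp_force: 62.2
time: 25.35
tool_pos: [0.5334, 0.0297, 0.109]
tool_rot: [0.001, 0.385, 0.923, 0.002]
contact_force: [-6.4, 6.1, 13.7]
gripper_width: 0.245
grasp_force: 62.2
```

Blocked 11 mm above the rim with 13 N. I'll look before forcing anything.

```bash
python3 - <<'E'
from h import *
im,d=grab_frame("wrist");cv2.imwrite("pics/w10.png",im)
im2,d=grab_frame("side");b=cv2.resize(im2[120:260,180:340],None,fx=3,fy=3)
im3,d=grab_frame("scene");c=cv2.resize(im3[120:260,220:380],None,fx=3,fy=3)
a=cv2.resize(im,None,fx=.57,fy=.57)
cv2.imwrite("pics/w10.png",cv2.resize(np.vstack([np.hstack([b,c])]),None,fx=.8,fy=.8)); cv2.imwrite("pics/w10w.png",im)
look({"cursor_tab":.14,"front_left":.102},None)
E
```

```text
cursor_tab 0.91 [279. 104.] [0.4767 0.0858 0.14  ] dep [0.477 0.086 0.154]
front_left 0.83 [268.  42.] [0.4521 0.1037 0.102 ] dep [0.456 0.101 0.122]
front_left 0.30 [277. 105.] [0.4759 0.0856 0.102 ] dep [0.477 0.085 0.154]
```

View pics/w10.png

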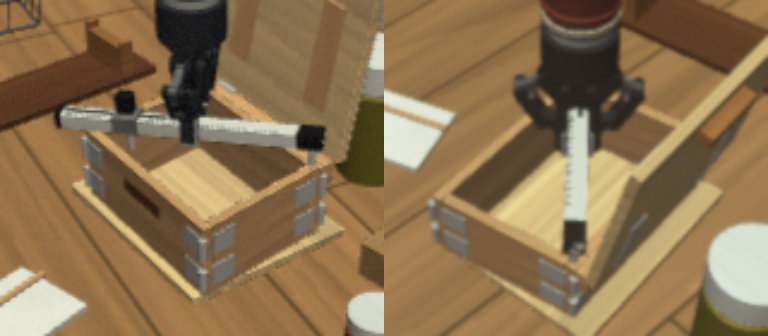

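The fixed pin is standing on the right rim corner (left panel, at (312,158)). I'll lift, shift back about 12 mm and lower again.

```bash
python3 -m handwheel '[[[0,0,0.008,0,0,0],[0,0,0.01,0,0,0],[-0.006,0.0022,0,0,0,0],[-0.006,0.0022,0,0,0,0],[0,0,0,0,0,0],[0,0,0,0,0,0],[0,0,0,0,0,0]]]'
```

```text
time: 26.23
tool_pos: [0.5195, 0.0325, 0.123]
tool_rot: [-0.001, 0.385, 0.923, -0.0]
contact_force: [1.2, 0.5, -2.9]
gripper_width: 0.242
grasp_force: 59.8
```

```bash
python3 -m handwheel '[[[0.001,0.001,0,0,0,0],[0,0,-0.007,0,0,0],[0,0,-0.007,0,0,0],[0,0,-0.007,0,0,0],[0,0,-0.003,0,0,0],[0,0,0,0,0,0],[0,0,0,0,0,0]]]'
python3 -m handwheel '[[[0.0012,-0.0008,0,0,0,0],[0.0012,-0.0008,0,0,0,0],[0,0,0,0,0,0],[0,0,0,0,0,0]]]'
python3 -m handwheel '[[[0.0008,-0.0006,0,0,0,0],[0.0008,-0.0006,0,0,0,0],[0,0,0,0,0,0],[0,0,0,0,0,0]]]'
```

```text
time: 26.82
tool_pos: [0.5212, 0.0334, 0.0998]
tool_rot: [-0.0, 0.385, 0.923, -0.0]
contact_force: [-0.2, -1.0, -1.4]
gripper_width: 0.246
grasp_force: 60.2
time: 27.15
tool_pos: [0.5233, 0.0322, 0.0996]
tool_rot: [-0.0, 0.385, 0.923, 0.0]
contact_force: [-1.2, 1.0, -1.3]
gripper_width: 0.247
grasp_force: 60.1
time: 27.48
tool_pos: [0.5241, 0.0321, 0.0994]
tool_rot: [-0.002, 0.385, 0.923, 0.001]
contact_force: [-4.2, 5.8, 0.3]
gripper_width: 0.241
grasp_force: 60.3
```

```bash
python3 -m handwheel '[[[0.001,-0.0003,0,0,0,0],[0.0008,-0.0003,0,0,0,0],[0,0,0,0,0,0],[0,0,0,0,0,0]]]'
python3 -m handwheel '[[[-0.0008,0.0006,-0.001,0,0,0],[0,0,-0.0015,0,0,0],[0,0,0,0,0,0],[0,0,0,0,0,0]]]'
python3 -m handwheel '[[[0,0,0,0,0,0],[0,0,0,0,0,0],[0,0,0,0,0,0],[0,0,0,0,0,0]]]' 0.6
python3 -m handwheel '[[[0,0,0.03,0,0,0],[0,0,0.03,0,0,0],[0,0,0.02,0,0,0],[0,0,0,0,0,0],[0,0,0,0,0,0]]]'
python3 - <<'E'
from h import *
st()
look({"cursor_tab":.137,"rule_grip":.111,"front_left":.102},"w11")
E
```

```text
time: 27.82
tool_pos: [0.5251, 0.0321, 0.099]
tool_rot: [-0.003, 0.385, 0.923, 0.001]
contact_force: [-4.4, 8.2, 0.0]
gripper_width: 0.245
grasp_force: 60.4
time: 28.15
tool_pos: [0.5255, 0.0319, 0.0978]
tool_rot: [-0.001, 0.385, 0.923, 0.001]
contact_force: [-4.2, 4.0, 3.3]
gripper_width: 0.243
grasp_force: 60.8
time: 28.48
tool_pos: [0.5266, 0.0304, 0.0977]
tool_rot: [0.001, 0.385, 0.923, -0.0]
contact_force: [0.4, 0.3, -0.1]
gripper_width: 0.602
grasp_force: 0.0
time: 28.9
tool_pos: [0.5274, 0.0305, 0.1792]
tool_rot: [0.002, 0.385, 0.923, 0.0]
contact_force: [-0.3, -1.1, -0.2]
gripper_width: 0.602
grasp_force: 0.0
t28.90 [0.5274 0.0305 0.1792] [2.000e-03 3.852e-01 9.228e-01 5.000e-04] F [-0.3 -1.1 -0.2] w0.602 g0.0
cursor_tab 0.97 [281. 104.] [0.4701 0.0886 0.137 ] dep [0.47  0.088 0.15 ]
rule_grip 0.61 [282. 227.] [0.5285 0.0307 0.111 ] dep [0.525 0.034 0.122]
```

Lid-wall contact isn't clear enough, so I'll re-grip and press the pin firmly home.

```bash
python3 -m handwheel '[[[-0.0006,0.0006,-0.03,0,0,0],[0,0,-0.03,0,0,0],[0,0,-0.02,0,0,0],[0,0,0,0,0,0],[0,0,0,0,0,0]]]'
python3 -m handwheel '[[[0,0,0,0,0,0],[0,0,0,0,0,0],[0,0,0,0,0,0],[0,0,0,0,0,0],[0,0,0,0,0,0]]]' 0
python3 -m handwheel '[[[0.001,-0.0005,0.001,0,0,0],[0.001,-0.0005,0,0,0,0],[0,0,0,0,0,0],[0,0,0,0,0,0]]]'
python3 -m handwheel '[[[0.001,-0.0002,0,0,0,0],[0.001,-0.0002,0,0,0,0],[0,0,0,0,0,0],[0,0,0,0,0,0]]]'
python3 -m handwheel '[[[0.001,0,0,0,0,0],[0.001,0,0,0,0,0],[0,0,0,0,0,0],[0,0,0,0,0,0]]]'
```

```text
time: 29.52
tool_pos: [0.5238, 0.0315, 0.0951]
tool_rot: [-0.002, 0.385, 0.923, -0.001]
contact_force: [-0.2, -0.6, 0.3]
gripper_width: 0.602
grasp_force: 0.0
time: 29.93
tool_pos: [0.5269, 0.0312, 0.0996]
tool_rot: [0.002, 0.385, 0.923, 0.0]
contact_force: [-2.3, -0.1, 6.8]
gripper_width: 0.241
grasp_force: 59.7
time: 30.27
tool_pos: [0.5269, 0.0312, 0.0995]
tool_rot: [-0.001, 0.385, 0.923, 0.0]
contact_force: [-7.7, 2.9, 9.8]
gripper_width: 0.239
grasp_force: 60.3
time: 30.6
tool_pos: [0.5271, 0.0312, 0.0995]
tool_rot: [-0.004, 0.385, 0.923, -0.0]
contact_force: [-15.1, 5.6, 14.9]
gripper_width: 0.245
grasp_force: 61.1
time: 30.93
tool_pos: [0.5275, 0.0316, 0.0994]
tool_rot: [-0.006, 0.385, 0.923, -0.001]
contact_force: [-20.4, 5.8, 18.9]
gripper_width: 0.236
grasp_force: 61.7
```

```bash
python3 -m handwheel '[[[-0.002,0.0003,0,0,0,0],[-0.002,0.0003,0,0,0,0],[0,0,0,0,0,0],[0,0,0,0,0,0]]]'
python3 -m handwheel '[[[0,0,0,0,0,0],[0,0,0,0,0,0],[0,0,0,0,0,0],[0,0,0,0,0,0]]]' 0.6
python3 -m handwheel '[[[0,0,0.03,0,0,0],[0,0,0.03,0,0,0],[0,0,0.02,0,0,0],[-0.02,0.02,0,0,0,0],[-0.02,0.02,0,0,0,0],[-0.014,0.014,0,0,0,0],[0,0,0,0,0,0],[0,0,0,0,0,0]]]'
python3 - <<'E'
from h import *
st()
look({"cursor_tab":.137,"rule_grip":.111,"front_left":.102},"w11")
E
```

```text
time: 31.27
tool_pos: [0.5274, 0.0315, 0.0995]
tool_rot: [-0.001, 0.385, 0.923, 0.001]
contact_force: [-4.3, 3.9, 7.7]
gripper_width: 0.242
grasp_force: 60.0
time: 31.6
tool_pos: [0.5275, 0.0304, 0.0981]
tool_rot: [0.0, 0.385, 0.923, -0.0]
contact_force: [0.4, -0.2, -0.1]
gripper_width: 0.601
grasp_force: 0.0
time: 32.27
tool_pos: [0.4732, 0.0849, 0.1782]
tool_rot: [0.0, 0.384, 0.923, -0.0]
contact_force: [0.4, 0.4, -0.5]
gripper_width: 0.6
grasp_force: 0.0
t32.27 [0.4732 0.0849 0.1782] [ 3.000e-04  3.845e-01  9.231e-01 -0.000e+00] F [ 0.4  0.4 -0.5] w0.600 g0.0
cursor_tab 0.93 [281. 236.] [0.4708 0.0871 0.137 ] dep [0.467 0.091 0.149]
rule_grip 0.81 [279. 319.] [0.5273 0.0285 0.111 ] dep [0.522 0.034 0.121]
front_left 0.83 [277. 185.] [0.4524 0.1022 0.102 ] dep [0.45  0.105 0.12 ]
```

```bash
python3 -m handwheel '[[[-0.002,0.002,-0.02,0,0,0],[0,0,-0.02,0,0,0],[0,0,-0.006,0,0,0],[0,0,0,0,0,0],[0,0,0,0,0,0]]]'
python3 -m handwheel '[[[0,0,0,0,0,0],[0,0,0,0,0,0],[0,0,0,0,0,0],[0,0,0,0,0,0],[0,0,0,0,0,0]]]' 0
python3 -m handwheel '[[[-0.003,0.003,0,0,0,0],[-0.003,0.003,0,0,0,0],[-0.0025,0.0025,0,0,0,0],[0,0,0,0,0,0],[0,0,0,0,0,0]]]'
python3 -m handwheel '[[[-0.0007,0.0007,0,0,0,0],[-0.0007,0.0007,0,0,0,0],[0,0,0,0,0,0],[0,0,0,0,0,0]]]'
python3 -m handwheel '[[[-0.0007,0.0007,0,0,0,0],[-0.0007,0.0007,0,0,0,0],[0,0,0,0,0,0],[0,0,0,0,0,0]]]'
```

```text
time: 32.88
tool_pos: [0.4718, 0.0862, 0.1324]
tool_rot: [-0.0, 0.385, 0.923, -0.0]
contact_force: [0.0, -0.5, 0.4]
gripper_width: 0.601
grasp_force: 0.0
time: 33.3
tool_pos: [0.4725, 0.0866, 0.1338]
tool_rot: [0.001, 0.385, 0.923, 0.001]
contact_force: [-0.3, 0.3, 4.0]
gripper_width: 0.169
grasp_force: 60.5
time: 33.72
tool_pos: [0.4636, 0.0956, 0.1337]
tool_rot: [0.001, 0.385, 0.923, 0.001]
contact_force: [-0.8, 0.3, 6.8]
gripper_width: 0.173
grasp_force: 60.8
time: 34.05
tool_pos: [0.4623, 0.0968, 0.1337]
tool_rot: [0.001, 0.385, 0.923, 0.001]
contact_force: [-0.1, 1.0, 5.4]
gripper_width: 0.166
grasp_force: 60.8
time: 34.38
tool_pos: [0.4609, 0.0982, 0.1337]
tool_rot: [0.001, 0.385, 0.923, 0.001]
contact_force: [0.8, 0.8, 6.7]
gripper_width: 0.168
grasp_force: 60.8
```

```bash
python3 -m handwheel '[[[-0.0005,0.0005,0,0,0,0],[-0.0005,0.0005,0,0,0,0],[0,0,0,0,0,0],[0,0,0,0,0,0]]]'
python3 -m handwheel '[[[-0.0005,0.0005,0,0,0,0],[-0.0005,0.0005,0,0,0,0],[0,0,0,0,0,0],[0,0,0,0,0,0]]]'
python3 -m handwheel '[[[-0.0005,0.0005,0,0,0,0],[-0.0005,0.0005,0,0,0,0],[0,0,0,0,0,0],[0,0,0,0,0,0]]]'
```

```text
time: 34.72
tool_pos: [0.4599, 0.0992, 0.1337]
tool_rot: [0.001, 0.385, 0.923, 0.001]
contact_force: [0.8, 0.4, 6.1]
gripper_width: 0.168
grasp_force: 60.8
time: 35.05
tool_pos: [0.4593, 0.0998, 0.1337]
tool_rot: [0.002, 0.385, 0.923, 0.0]
contact_force: [1.3, -2.3, 5.9]
gripper_width: 0.171
grasp_force: 60.7
time: 35.38
tool_pos: [0.4591, 0.1, 0.1337]
tool_rot: [0.003, 0.385, 0.923, -0.0]
contact_force: [5.9, -4.5, 4.6]
gripper_width: 0.169
grasp_force: 60.5
```

The second diagonal is seated on both walls. The readings are pin distance 1 ≈ 257–260 mm and pin distance 2 ≈ 230–233 mm, so they differ by about 27 mm and the front is ≈17–18 mm too far right. Releasing, then returning the rule to its rest.

```bash
python3 -m handwheel '[[[0.0005,-0.0005,0,0,0,0],[0.0003,-0.0003,0,0,0,0],[0,0,0,0,0,0]]]'
python3 -m handwheel '[[[0,0,0,0,0,0],[0,0,0,0,0,0],[0,0,0,0,0,0],[0,0,0,0,0,0]]]' 0.6
python3 -m handwheel '[[[0,0,0.03,0,0,0],[0,0,0.02,0,0,0],[0.017,-0.017,0,0,0,0],[0.017,-0.017,0,0,0,0],[0.017,-0.017,0,0,0,0],[0.017,-0.018,0,0,0,0],[0,0,0,0,0,0],[0,0,0,0,0,0]]]'
python3 - <<'E'
from h import *
st()
look({"cursor_tab":.137,"rule_grip":.111,"front_left":.102},"w12")
E
```

```text
time: 35.63
tool_pos: [0.4593, 0.0998, 0.1337]
tool_rot: [0.002, 0.385, 0.923, 0.0]
contact_force: [2.4, -1.9, 6.0]
gripper_width: 0.164
grasp_force: 60.7
time: 35.97
tool_pos: [0.457, 0.1002, 0.1312]
tool_rot: [-0.001, 0.385, 0.923, -0.0]
contact_force: [0.2, 0.5, -0.5]
gripper_width: 0.598
grasp_force: 0.0
time: 36.63
tool_pos: [0.5259, 0.0306, 0.1815]
tool_rot: [-0.001, 0.386, 0.923, -0.0]
contact_force: [-0.3, 0.3, 0.0]
gripper_width: 0.598
grasp_force: 0.0
t36.63 [0.5259 0.0306 0.1815] [-1.000e-03  3.858e-01  9.226e-01 -1.000e-04] F [-0.3  0.3  0. ] w0.598 g0.0
cursor_tab 0.55 [283.  78.] [0.4584 0.1004 0.137 ] dep [0.459 0.099 0.149]
cursor_tab 0.32 [383. 300.] [0.6105 0.0473 0.137 ] dep [0.545 0.065 0.226]
rule_grip 0.87 [286. 227.] [0.5292 0.032  0.111 ] dep [0.527 0.034 0.121]
```

```bash
python3 -m handwheel '[[[0.001,0,-0.03,0,0,0],[0,0,-0.03,0,0,0],[0,0,-0.021,0,0,0],[0,0,0,0,0,0],[0,0,0,0,0,0]]]'
python3 -m handwheel '[[[0,0,0,0,0,0],[0,0,0,0,0,0],[0,0,0,0,0,0],[0,0,0,0,0,0],[0,0,0,0,0,0]]]' 0
python3 -m handwheel '[[[-0.001,0.001,0.02,0,0,0],[-0.001,0.001,0.034,0,0,0],[0,0,0.034,0,0,0],[0,0,0.034,0,0,0],[-0.004,0.032,0.01,0,0,0],[-0.004,0.032,0,0,0,0],[-0.004,0.032,0,0,0,0],[-0.004,0.032,0,0,0,0],[-0.004,0.032,0,0,0,0],[-0.004,0.032,0,0,0,6.9],[-0.004,0.032,0,0,0,6.9],[-0.004,0.032,0,0,0,6.9],[-0.004,0.032,0,0,0,6.9],[-0.003,0.032,0,0,0,6.9],[-0.002,0.03,0,0,0,6.9],[0,0,0,0,0,6.9],[0,0,0,0,0,6.9],[0,0,0,0,0,0],[0,0,0,0,0,0]]]'
python3 - <<'E'
from h import *
st();s=state();w,x,y,z=s["tool_rot"];print("yaw head",np.degrees(2*np.arctan2(y,x))%360)
look({"rest_top":.052,"cursor_tab":.087},"w13")
E
```

```text
time: 37.25
tool_pos: [0.5256, 0.0317, 0.1002]
tool_rot: [-0.001, 0.385, 0.923, -0.0]
contact_force: [0.1, -0.7, 1.4]
gripper_width: 0.603
grasp_force: 0.0
time: 37.67
tool_pos: [0.5283, 0.0309, 0.104]
tool_rot: [0.002, 0.385, 0.923, 0.0]
contact_force: [-2.2, -0.4, 6.8]
gripper_width: 0.24
grasp_force: 59.6
time: 39.25
tool_pos: [0.4838, 0.383, 0.2329]
tool_rot: [-0.0, -0.085, 0.996, -0.0]
contact_force: [0.4, -0.7, -4.1]
gripper_width: 0.238
grasp_force: 59.9
t39.25 [0.4838 0.383  0.2329] [-2.000e-04 -8.480e-02  9.964e-01 -1.000e-04] F [ 0.4 -0.7 -4.1] w0.238 g59.9
yaw head 189.72908214601415
rest_top 0.36 [ 49. 313.] [0.7247 0.0694 0.052 ] dep [0.632 0.157 0.147]
cursor_tab 0.63 [281.  71.] [0.3712 0.3638 0.087 ] dep [0.396 0.368 0.279]
```

View pics/w13.png

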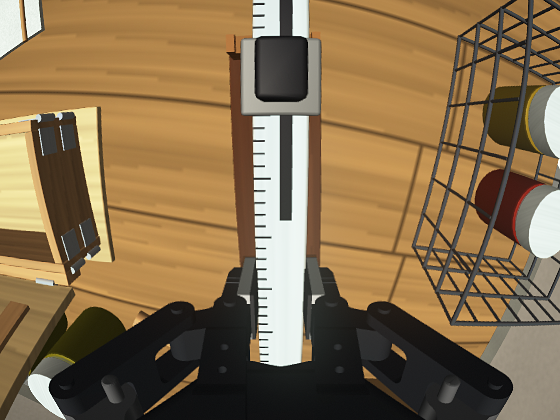

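The rule is centred over the rest, whose board edges run along columns ~236 and ~320. Lower it.

```bash
python3 -m handwheel '[[[0.0007,0.001,-0.03,0,0,1.3],[0,0,-0.033,0,0,0],[0,0,-0.033,0,0,0],[0,0,-0.033,0,0,0],[0,0,-0.025,0,0,0],[0,0,-0.015,0,0,0],[0,0,-0.004,0,0,0],[0,0,0,0,0,0],[0,0,0,0,0,0]]]'
python3 -m handwheel '[[[0,0,-0.002,0,0,0],[0,0,-0.002,0,0,0],[0,0,0,0,0,0],[0,0,0,0,0,0]]]'
```

```text
time: 40.15
tool_pos: [0.4856, 0.3844, 0.0616]
tool_rot: [0.001, -0.097, 0.995, 0.0]
contact_force: [-0.4, -0.2, -2.6]
gripper_width: 0.248
grasp_force: 59.9
time: 40.48
tool_pos: [0.485, 0.3843, 0.057]
tool_rot: [0.0, -0.098, 0.995, 0.0]
contact_force: [-0.1, 0.2, -4.2]
gripper_width: 0.24
grasp_force: 59.9
```

```bash
python3 -m handwheel '[[[0,0,-0.002,0,0,0],[0,0,-0.001,0,0,0],[0,0,0,0,0,0],[0,0,0,0,0,0]]]'
python3 -m handwheel '[[[0,0,-0.001,0,0,0],[0,0,0,0,0,0],[0,0,0,0,0,0]]]'
```

```text
time: 40.82
tool_pos: [0.485, 0.3843, 0.0539]
tool_rot: [0.0, -0.098, 0.995, 0.0]
contact_force: [-0.9, -1.0, -0.1]
gripper_width: 0.242
grasp_force: 60.3
time: 41.07
tool_pos: [0.485, 0.3843, 0.0539]
tool_rot: [0.0, -0.098, 0.995, 0.0]
contact_force: [-2.9, -2.3, 4.8]
gripper_width: 0.243
grasp_force: 61.1
```

```bash
python3 -m handwheel '[[[0,0,0,0,0,0],[0,0,0,0,0,0],[0,0,0,0,0,0],[0,0,0,0,0,0]]]' 0.6
python3 -m handwheel '[[[0,0,0.03,0,0,0],[0,0,0.035,0,0,0],[0,0,0.035,0,0,0],[0,0,0.035,0,0,0],[0,0,0.035,0,0,0],[0,0,0.035,0,0,0],[0,0,0,0,0,0],[0,0,0,0,0,0]]]' 0.6
python3 - <<'E'
from h import *
st()
im,d,ci=look({"rest_top":.052,"cursor_tab":.087,"rule_grip":.061},"w14")
st();cv2.imwrite("pics/w14c.png",im[0:330,180:400])
E
python3 -m handwheel '[[[0.002,-0.035,0.01,0,0,0],[0.002,-0.035,0.01,0,0,0],[0.002,-0.035,0.01,0,0,0],[0.002,-0.035,0.01,0,0,0],[0.002,-0.035,0.01,0,0,0],[0.002,-0.035,0.01,0,0,0],[0.002,-0.035,0.01,0,0,0],[0.002,-0.035,0.01,0,0,0],[0.002,-0.035,0.01,0,0,0],[0.002,-0.035,0.01,0,0,0],[0,0,0,0,0,0],[0,0,0,0,0,0],[0,0,0,0,0,0]]]'
cat >> h.py <<'E'
def shift(tag=None):
    """edge-based reading of the front's shift along box x"""
    C={}
    ci=camera_info("wrist");im,d=grab_frame("wrist")
    if tag: cv2.imwrite(f"pics/{tag}.png",im)
    for k in("lidside_left","lidside_right","front_left","front_right"):
        r=pinpoint("wrist",k)
        if r: C[k]=at_z("wrist",*r[0]["position"],.102,ci)[:2];print(k,"%.2f"%r[0]["conf"],np.round(r[0]["position"]),np.round(C[k],4))
    x=np.array([.1397,-.9902])
    for s in("left","right"):
        if "front_"+s in C and "lidside_"+s in C: print(s,"shift",(C["front_"+s]-C["lidside_"+s])@x)
    return im,d,ci
E
python3 -c "
from h import *
st();shift('w15')"
```

```text
time: 41.4
tool_pos: [0.4848, 0.3841, 0.0523]
tool_rot: [0.0, -0.098, 0.995, 0.0]
contact_force: [-0.1, -0.2, -0.1]
gripper_width: 0.599
grasp_force: 0.0
time: 42.07
tool_pos: [0.4861, 0.3849, 0.2611]
tool_rot: [0.003, -0.098, 0.995, 0.001]
contact_force: [0.4, 0.5, -0.2]
gripper_width: 0.6
grasp_force: 0.0
t42.07 [0.4861 0.3849 0.2611] [ 0.003  -0.0976  0.9952  0.0015] F [ 0.4  0.5 -0.2] w0.600 g0.0
rest_top 0.57 [276. 183.] [0.4883 0.3801 0.052 ] dep [0.484 0.38  0.071]
cursor_tab 0.76 [278.  95.] [0.395 0.365 0.087] dep [0.396 0.365 0.099]
rule_grip 0.78 [282. 183.] [0.4854 0.3869 0.061 ] dep [0.483 0.386 0.07 ]
t42.27 [0.4838 0.3835 0.2546] [-1.900e-03 -9.750e-02  9.952e-01 -9.000e-04] F [ 0.1  0.6 -0.9] w0.600 g0.0
time: 43.35
tool_pos: [0.5043, 0.0343, 0.3556]
tool_rot: [-0.001, -0.097, 0.995, 0.0]
contact_force: [0.5, -0.3, -0.5]
gripper_width: 0.596
grasp_force: 0.0
t43.35 [0.5043 0.0343 0.3556] [-1.300e-03 -9.740e-02  9.952e-01  5.000e-04] F [ 0.5 -0.3 -0.5] w0.596 g0.0
lidside_left 0.84 [344. 256.] [0.5958 0.1401]
lidside_right 0.94 [191. 250.] [ 0.6271 -0.0664]
front_left 0.74 [342. 146.] [0.4529 0.101 ]
front_right 0.74 [174. 137.] [ 0.4799 -0.1071]
left shift 0.01879471924672285
right shift 0.01973073136434898
```

View pics/w14c.png

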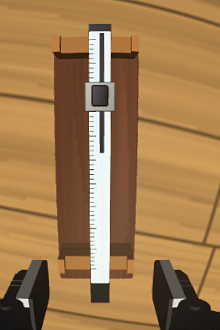

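The rule lies level between the lips on both bars, cursor between them at crop (100,97). Next I'll push the right end wall leftward near the front by about 18 mm.

```bash
python3 -m handwheel '[[[-0.0015,-0.034,0,0,0,0],[-0.0015,-0.034,0,0,0,0],[-0.0015,-0.034,0,0,0,0],[-0.0015,-0.034,0,0,0,0],[-0.0015,-0.034,0,0,0,0],[-0.0015,-0.03,0,0,0,0],[0,0,-0.035,0,0,0],[0,0,-0.035,0,0,0],[0,0,-0.035,0,0,0],[0,0,-0.035,0,0,0],[0,0,-0.035,0,0,0],[0,0,-0.035,0,0,0],[0,0,-0.035,0,0,0],[0,0,-0.03,0,0,0],[0,0,-0.012,0,0,0],[0,0,0,0,0,0],[0,0,0,0,0,0]]]' 0
python3 -m handwheel '[[[-0.001,0.01,0,0,0,0],[-0.001,0.01,0,0,0,0],[0,0.003,0,0,0,0],[0,0,0,0,0,0],[0,0,0,0,0,0]]]'
python3 -m handwheel '[[[0,0.003,0,0,0,0],[0,0,0,0,0,0],[0,0,0,0,0,0]]]'
python3 -m handwheel '[[[0,0.003,0,0,0,0],[0,0,0,0,0,0],[0,0,0,0,0,0]]]'
```

```text
time: 45.02
tool_pos: [0.4961, -0.1657, 0.0708]
tool_rot: [-0.0, -0.098, 0.995, 0.0]
contact_force: [0.2, -0.8, 0.4]
gripper_width: 0.001
grasp_force: 0.0
time: 45.43
tool_pos: [0.4943, -0.1427, 0.0713]
tool_rot: [0.001, -0.098, 0.995, -0.001]
contact_force: [-0.1, -0.2, -0.6]
gripper_width: 0.002
grasp_force: 0.0
time: 45.68
tool_pos: [0.4937, -0.14, 0.0703]
tool_rot: [0.0, -0.098, 0.995, -0.0]
contact_force: [-0.7, 0.3, -0.1]
gripper_width: -0.003
grasp_force: 0.0
time: 45.93
tool_pos: [0.4936, -0.1369, 0.0702]
tool_rot: [-0.0, -0.098, 0.995, 0.0]
contact_force: [-0.4, -0.3, 0.1]
gripper_width: 0.003
grasp_force: 0.0
```

```bash
python3 -m handwheel '[[[0,0.003,0,0,0,0],[0,0,0,0,0,0],[0,0,0,0,0,0]]]'
python3 -m handwheel '[[[0,0.003,0,0,0,0],[0,0,0,0,0,0],[0,0,0,0,0,0]]]'
python3 -m handwheel '[[[0,0.002,0,0,0,0],[0,0.002,0,0,0,0],[0,0,0,0,0,0],[0,0,0,0,0,0]]]'
python3 -m handwheel '[[[-0.0003,0.002,0,0,0,0],[-0.0003,0.002,0,0,0,0],[0,0,0,0,0,0],[0,0,0,0,0,0]]]'
```

```text
time: 46.18
tool_pos: [0.4937, -0.1338, 0.0703]
tool_rot: [-0.0, -0.098, 0.995, 0.0]
contact_force: [1.0, 0.0, 0.3]
gripper_width: 0.001
grasp_force: 0.0
time: 46.43
tool_pos: [0.4937, -0.1308, 0.0703]
tool_rot: [0.0, -0.098, 0.995, -0.0]
contact_force: [0.1, -0.6, -0.5]
gripper_width: 0.003
grasp_force: 0.0
time: 46.77
tool_pos: [0.4937, -0.1277, 0.0704]
tool_rot: [-0.0, -0.098, 0.995, -0.001]
contact_force: [0.4, -5.0, -1.2]
gripper_width: -0.0
grasp_force: 2.2
time: 47.1
tool_pos: [0.4929, -0.1249, 0.0704]
tool_rot: [-0.0, -0.098, 0.995, -0.002]
contact_force: [-1.1, -10.0, -0.6]
gripper_width: 0.002
grasp_force: 4.4
```

```bash
python3 -m handwheel '[[[-0.0003,0.002,0,0,0,0],[-0.0003,0.002,0,0,0,0],[-0.0003,0.002,0,0,0,0],[-0.0003,0.002,0,0,0,0],[-0.0003,0.002,0,0,0,0],[0,0.0015,0,0,0,0],[0,0,0,0,0,0],[0,0,0,0,0,0]]]'
```

```text
time: 47.77
tool_pos: [0.4904, -0.1139, 0.0704]
tool_rot: [-0.002, -0.098, 0.995, -0.002]
contact_force: [-5.2, -11.1, 0.2]
gripper_width: 0.002
grasp_force: 5.1
```

```bash
python3 -m handwheel '[[[0.001,-0.01,0,0,0,0],[0.001,-0.015,0,0,0,0],[0,0,0.035,0,0,0],[0,0,0.035,0,0,0],[0,0,0.035,0,0,0],[0,0,0.035,0,0,0],[0,0.03,0.035,0,0,0],[0,0.03,0.035,0,0,0],[0,0.03,0.035,0,0,0],[0.003,0.03,0.035,0,0,0],[0.004,0.03,0,0,0,0],[0.004,0.022,0,0,0,0],[0,0,0,0,0,0],[0,0,0,0,0,0],[0,0,0,0,0,0]]]'
python3 -c "
from h import *
st();shift();im,d,ci=shift('w16')
import json;json.dump({k:np.array(v).tolist() for k,v in ci.items()},open('ci16.json','w'))
cv2.imwrite('pics/w16c.png',cv2.resize(im[110:300,150:380],None,fx=3.4,fy=3.0,interpolation=cv2.INTER_CUBIC))"
```

```text
time: 49.02
tool_pos: [0.5041, 0.0238, 0.3363]
tool_rot: [-0.0, -0.098, 0.995, 0.0]
contact_force: [0.1, 0.5, -0.1]
gripper_width: -0.002
grasp_force: 0.0
t49.02 [0.5041 0.0238 0.3363] [-5.000e-04 -9.760e-02  9.952e-01  2.000e-04] F [ 0.1  0.5 -0.1] w-0.002 g0.0
lidside_left 0.85 [349. 266.] [0.6003 0.1341]
lidside_right 0.72 [198. 256.] [ 0.6243 -0.0632]
front_left 0.85 [367. 150.] [0.4492 0.1171]
front_right 0.67 [192. 141.] [ 0.4785 -0.0881]
left shift -0.004289118062604605
right shift 0.004306907215629649
lidside_left 0.55 [353. 263.] [0.5951 0.1376]
lidside_right 0.62 [196. 253.] [ 0.6213 -0.0659]
front_left 0.98 [366. 149.] [0.4482 0.1157]
front_right 0.93 [191. 141.] [ 0.4787 -0.09  ]
left shift 0.0011561992340873317
right shift 0.0039635449453673645
```

View pics/w16c.png

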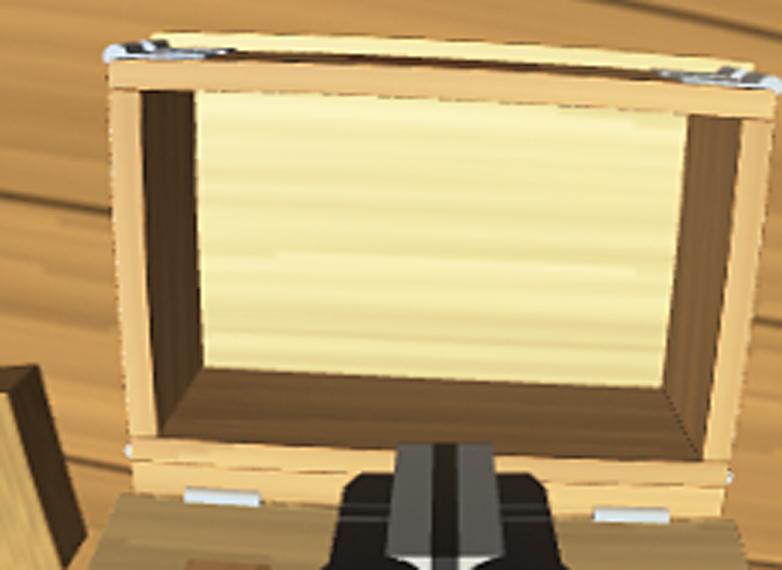

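The box now looks square. Inside corners in the crop are FR (141,91), FL (742,118), LR (158,436) and LL (703,460); computing the diagonals.

```bash
python3 - <<'E'
from h import *
import json
ci={k:np.array(v) for k,v in json.load(open("ci16.json")).items()}
C={k:at_z("wrist",150+(a+.5)/3.4-.5,110+(b+.5)/3-.5,.102,ci)[:2] for k,(a,b) in dict(LL=(703,460),LR=(158,436),FL=(742,118),FR=(141,91)).items()}
for k,v in C.items(): print(k,np.round(v,4))
x=C["LR"]-C["LL"];L=np.linalg.norm(x);x/=L
n=np.linalg.norm
print("L",L,n(C["FR"]-C["FL"]),"ends",n(C["LL"]-C["FL"]),n(C["LR"]-C["FR"]),"xdir",np.degrees(np.arctan2(x[1],x[0])))
print("shift",(C["FL"]-C["LL"])@x,(C["FR"]-C["LR"])@x,"diag",n(C["LL"]-C["FR"]),n(C["LR"]-C["FL"]))
E
```

```text
LL [0.5949 0.1425]
LR [ 0.6242 -0.066 ]
FL [0.4481 0.1176]
FR [ 0.4779 -0.0901]
L 0.2105596599999412 0.20982891809442294 ends 0.14883200126404497 0.14832419862130708 xdir -81.98384722093661
shift 0.004197877859445182 0.003466565910089295 diag 0.26037526033541547 0.25439836389006004
```

The difference is still about 6 mm, so I'll push roughly 3.7 mm more.

```bash
python3 -m handwheel '[[[-0.003,-0.033,0,0,0,0],[-0.003,-0.033,0,0,0,0],[-0.003,-0.033,0,0,0,0],[-0.003,-0.033,0,0,0,0],[0,-0.028,0,0,0,0],[0,0,-0.035,0,0,0],[0,0,-0.035,0,0,0],[0,0,-0.035,0,0,0],[0,0,-0.035,0,0,0],[0,0,-0.035,0,0,0],[0,0,-0.035,0,0,0],[0,0,-0.035,0,0,0],[0,0,-0.021,0,0,0],[0,0.01,0,0,0,0],[0,0.008,0,0,0,0],[0,0,0,0,0,0],[0,0,0,0,0,0]]]'
python3 -m handwheel '[[[0,0.002,0,0,0,0],[0,0.002,0,0,0,0],[0,0,0,0,0,0],[0,0,0,0,0,0]]]'
```

```text
time: 50.93
tool_pos: [0.4942, -0.118, 0.0735]
tool_rot: [0.002, -0.098, 0.995, -0.001]
contact_force: [0.3, 0.0, -0.4]
gripper_width: 0.004
grasp_force: 0.0
time: 51.27
tool_pos: [0.4927, -0.1142, 0.0714]
tool_rot: [0.001, -0.098, 0.995, -0.0]
contact_force: [-0.1, -1.2, 0.6]
gripper_width: 0.004
grasp_force: 0.0
```

```bash
python3 -m handwheel '[[[-0.0002,0.0015,0,0,0,0],[-0.0002,0.0015,0,0,0,0],[-0.0002,0.0015,0,0,0,0],[0,0.0005,0,0,0,0],[0,0,0,0,0,0],[0,0,0,0,0,0]]]'
```

```text
time: 51.77
tool_pos: [0.4922, -0.112, 0.0714]
tool_rot: [0.0, -0.098, 0.995, -0.003]
contact_force: [0.2, -10.3, -0.2]
gripper_width: 0.002
grasp_force: 5.2
```

```bash
python3 -m handwheel '[[[-0.0002,0.001,0,0,0,0],[0,0.0007,0,0,0,0],[0,0,0,0,0,0],[0,0,0,0,0,0]]]'
python3 -m handwheel '[[[0.001,-0.01,0,0,0,0],[0.001,-0.015,0,0,0,0],[0,0,0.035,0,0,0],[0,0,0.035,0,0,0],[0,0,0.035,0,0,0],[0,0,0.035,0,0,0],[0,0.03,0.035,0,0,0],[0,0.03,0.035,0,0,0],[0,0.03,0.035,0,0,0],[0.003,0.03,0.035,0,0,0],[0.004,0.03,0,0,0,0],[0.004,0.022,0,0,0,0],[0,0,0,0,0,0],[0,0,0,0,0,0],[0,0,0,0,0,0],[0,0,0,0,0,0]]]'
python3 - <<'E'
from h import *
import json
st()
ci={k:np.array(v) for k,v in json.load(open("ci16.json")).items()}
c2=camera_info("wrist");im,d=grab_frame("wrist");cv2.imwrite("pics/w17.png",im);old=cv2.imread("pics/w16.png")
# track the four hand-picked corners by template match from w16 (nearly the same view)
C={}
for k,(a,b) in dict(LL=(703,460),LR=(158,436),FL=(742,118),FR=(141,91)).items():
    u,v=150+(a+.5)/3.4-.5,110+(b+.5)/3-.5; ui,vi=int(round(u)),int(round(v))
    t=cv2.resize(old[vi-9:vi+10,ui-9:ui+10],None,fx=4,fy=4,interpolation=cv2.INTER_CUBIC);S=25
    w=cv2.resize(im[vi-S:vi+S+1,ui-S:ui+S+1],None,fx=4,fy=4,interpolation=cv2.INTER_CUBIC)
    r=cv2.matchTemplate(w,t,cv2.TM_CCOEFF_NORMED);_,m,_,loc=cv2.minMaxLoc(r)
    du,dv=loc[0]/4-(S-9),loc[1]/4-(S-9);C[k]=at_z("wrist",u+du,v+dv,.102,c2)[:2];print(k,"%.3f"%m,du,dv,np.round(C[k],4))
x=C["LR"]-C["LL"];L=np.linalg.norm(x);x/=L;n=np.linalg.norm
print("L",L,n(C["FR"]-C["FL"]),"shift",(C["FL"]-C["LL"])@x,(C["FR"]-C["LR"])@x,"diag",n(C["LL"]-C["FR"]),n(C["LR"]-C["FL"]))
E
```

```text
time: 52.1
tool_pos: [0.4919, -0.1105, 0.0714]
tool_rot: [0.0, -0.098, 0.995, -0.003]
contact_force: [-0.3, -10.9, -0.4]
gripper_width: -0.006
grasp_force: 5.4
time: 53.43
tool_pos: [0.504, 0.0272, 0.3366]
tool_rot: [-0.001, -0.097, 0.995, 0.0]
contact_force: [0.5, -0.4, -0.2]
gripper_width: 0.003
grasp_force: 0.0
t53.43 [0.504  0.0272 0.3366] [-6.000e-04 -9.690e-02  9.953e-01  1.000e-04] F [ 0.5 -0.4 -0.2] w0.003 g0.0
LL 0.967 -2.75 -0.25 [0.5948 0.1427]
LR 0.972 -2.75 -0.25 [ 0.6244 -0.0657]
FL 0.969 -0.75 0.0 [0.448  0.1207]
FR 0.982 -0.5 -0.25 [ 0.4774 -0.0868]
L 0.21054364540287243 0.20962101412099296 shift 0.0011485019624502292 0.00022585366860428083 diag 0.2578477662280599 0.2566767119228739
```

The diagonals agree to about 1 mm (257.8 vs 256.7). Now over the jars, turning to the orientation they'll have in the box.

```bash
python3 -m handwheel '[[[-0.003,-0.0325,0.003,0,0,-7.1],[-0.003,-0.0325,0.003,0,0,-7.1],[-0.003,-0.0325,0.003,0,0,-7.1],[-0.003,-0.0325,0.003,0,0,-7.1],[-0.003,-0.0325,0.003,0,0,-7.1],[-0.003,-0.0325,0.003,0,0,-7.1],[-0.003,-0.0325,0.003,0,0,-7.1],[-0.003,-0.0325,0.003,0,0,-7.1],[-0.003,-0.0325,0.003,0,0,-7.1],[-0.003,-0.0325,0.003,0,0,-7.1],[-0.003,-0.0325,0.003,0,0,-7.1],[0,0,0,0,0,-7.1],[0,0,0,0,0,-7.1],[0,0,0,0,0,0],[0,0,0,0,0,0],[0,0,0,0,0,0]]]' 1
cat >> h.py <<'E'
def jars(cam="wrist",tag=None):
    ci=camera_info(cam);im,d=grab_frame(cam);hsv=cv2.cvtColor(im,cv2.COLOR_BGR2HSV)
    if tag: cv2.imwrite(f"pics/{tag}.png",im)
    for r in masks_of(cam,"jar1_mid"):
        if r["conf"]<.3: continue
        m=r["region"]; h=hsv[m]; red=np.mean(((h[:,0]<8)|(h[:,0]>172))&(h[:,1]>140)); bright=np.mean((h[:,2]>140)&(h[:,1]<60))
        # cap: bright low-saturation blob, on z=.08
        cap=(m&(hsv[...,1]<70)&(hsv[...,2]>110)).astype(np.uint8)
        mo=cv2.moments(cap,True); 
        D=d[m];v,u=np.nonzero(m)
        P=np.array([at_depth(cam,a,b,c,ci) for a,b,c in list(zip(u,v,d[m]))[::7] if c>0])
        top=P[P[:,2]>P[:,2].max()-.012] if len(P) else P
        lo,hi=(top[:,:2].min(0),top[:,:2].max(0)) if len(top) else (0,0)
        p=at_z(cam,mo["m10"]/mo["m00"],mo["m01"]/mo["m00"],.08,ci) if mo["m00"]>20 else None
        print("conf %.2f red %.2f bright %.2f box"%(r["conf"],red,bright),np.round(r["box"]),"cap",None if p is None else np.round(p[:2],4),"topc",np.round((lo+hi)/2,4),"size",np.round(hi-lo,3),"ztop %.3f"%P[:,2].max() if len(P) else "")
E
python3 -c "
from h import *
st();jars(tag='w18');print('scene');jars('scene')"
```

```text
time: 54.82
tool_pos: [0.4709, -0.3296, 0.3701]
tool_rot: [-0.0, 0.649, 0.761, 0.0]
contact_force: [-0.3, -0.2, 0.2]
gripper_width: 0.996
grasp_force: 0.0
t54.82 [ 0.4709 -0.3296  0.3701] [-1.000e-04  6.493e-01  7.605e-01  0.000e+00] F [-0.3 -0.2  0.2] w0.996 g0.0
conf 0.89 red 0.04 bright 0.93 box [258. 140.  44.  47.] cap [ 0.4675 -0.3215] topc [ 0.4671 -0.3225] size [0.058 0.058] ztop 0.083
conf 0.79 red 0.00 bright 0.00 box [206. 184.  46.  55.] cap None topc [ 0.4037 -0.4062] size [0.058 0.057] ztop 0.082
conf 0.64 red 0.00 bright 0.00 box [134. 128.  46.  42.] cap None topc [ 0.2819 -0.3252] size [0.058 0.058] ztop 0.083
scene
conf 0.96 red 0.00 bright 0.00 box [113. 243.  36.  42.] cap None topc [ 0.4054 -0.4053] size [0.06  0.058] ztop 0.083
conf 0.83 red 0.24 bright 0.50 box [157. 244.  34.  35.] cap [ 0.4703 -0.3228] topc [ 0.4696 -0.3205] size [0.056 0.059] ztop 0.083
conf 0.74 red 0.00 bright 0.00 box [121. 200.  31.  32.] cap None topc [ 0.2839 -0.3259] size [0.056 0.052] ztop 0.083
conf 0.66 red 0.00 bright 0.00 box [ 71. 272.  41.  36.] cap None topc [ 0.4035 -0.5056] size [0.058 0.056] ztop 0.083
```

View pics/w18.png

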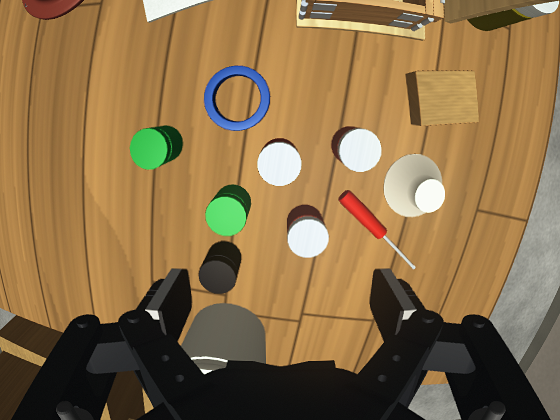

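The wrist view shows the three white-capped red jars at (280,163), (360,150) and (308,238). The green pair is at (150,148) and (227,215), black at (218,267), and the funnel at (414,185). The red ones are mine; I'll locate their caps by depth and size.

```bash
cat >> h.py <<'E'
def caps(cam="wrist",ztop=.08,lo=.045,hi=.075):
    ci=camera_info(cam);im,d=grab_frame(cam);hsv=cv2.cvtColor(im,cv2.COLOR_BGR2HSV)
    m=((hsv[...,1]<60)&(hsv[...,2]>120)).astype(np.uint8);m=cv2.morphologyEx(m,cv2.MORPH_OPEN,np.ones((3,3)))
    n,lab,stt,cen=cv2.connectedComponentsWithStats(m)
    for i in range(1,n):
        if stt[i,4]<150: continue
        c,_=cv2.findContours((lab==i).astype(np.uint8),cv2.RETR_EXTERNAL,cv2.CHAIN_APPROX_NONE)
        P=np.array([at_z(cam,*q[0],ztop,ci)[:2] for q in c[0]]);(cx,cy),r=cv2.minEnclosingCircle(P.astype(np.float32))
        D=d[lab==i];z=at_depth(cam,*cen[i],float(np.median(D)),ci)[2]
        if lo<2*r<hi: print("px",np.round(cen[i]),"xy",round(cx,4),round(cy,4),"dia %.3f z %.3f"%(2*r,z))
E
python3 -c "
from h import *
st();caps()"
```

```text
t55.02 [ 0.4712 -0.3292  0.3703] [ 1.000e-04  6.496e-01  7.603e-01 -0.000e+00] F [ 0.4 -0.4  0.1] w1.002 g0.0
px [359. 150.] xy 0.5734 -0.2844 dia 0.060 z 0.080
px [279. 164.] xy 0.4676 -0.3218 dia 0.060 z 0.080
px [307. 238.] xy 0.5252 -0.4215 dia 0.061 z 0.080
```

```bash
python3 -m handwheel '[[[0.0256,0.0112,-0.02,0,0,0],[0.0256,0.0112,-0.02,0,0,0],[0.0256,0.0112,-0.02,0,0,0],[0.0254,0.0112,-0.02,0,0,0],[0,0,-0.035,0,0,0],[0,0,-0.035,0,0,0],[0,0,-0.02,0,0,0],[0,0,0,0,0,0],[0,0,0,0,0,0]]]' 1
python3 -c "
from h import *
st();caps()"
```

```text
time: 55.82
tool_pos: [0.5728, -0.284, 0.199]
tool_rot: [-0.001, 0.65, 0.76, -0.0]
contact_force: [0.1, 0.4, 0.4]
gripper_width: 1.0
grasp_force: 0.0
t55.82 [ 0.5728 -0.284   0.199 ] [-1.500e-03  6.499e-01  7.600e-01 -2.000e-04] F [0.1 0.4 0.4] w1.000 g0.0
px [282. 205.] xy 0.5739 -0.2841 dia 0.060 z 0.080
px [160. 227.] xy 0.4676 -0.3218 dia 0.060 z 0.080
px [214. 326.] xy 0.5256 -0.4217 dia 0.060 z 0.080
px [358. 328.] xy 0.6737 -0.4005 dia 0.071 z 0.016
```

```bash
python3 -m handwheel '[[[0.001,0,-0.035,0,0,0],[0,0,-0.035,0,0,0],[0,0,-0.035,0,0,0],[0,0,-0.03,0,0,0],[0,0,-0.015,0,0,0],[0,0,-0.007,0,0,0],[0,0,0,0,0,0],[0,0,0,0,0,0]]]' 1
python3 -m handwheel '[[[0,0,0,0,0,0],[0,0,0,0,0,0],[0,0,0,0,0,0],[0,0,0,0,0,0],[0,0,0,0,0,0]]]' 0
python3 -m handwheel '[[[0,0,0.02,0,0,0],[0,0,0.035,0,0,0],[0,0,0.035,0,0,0],[0,0,0.035,0,0,0],[0,0,0.03,0,0,0],[0,0,0,0,0,0],[0,0,0,0,0,0]]]'
```

```text
time: 56.53
tool_pos: [0.5761, -0.2858, 0.046]
tool_rot: [0.002, 0.65, 0.76, 0.0]
contact_force: [-0.1, -0.7, 0.3]
gripper_width: 0.999
grasp_force: 0.0
time: 56.95
tool_pos: [0.5761, -0.2858, 0.0463]
tool_rot: [0.002, 0.65, 0.76, 0.0]
contact_force: [0.3, 1.1, 5.5]
gripper_width: 0.683
grasp_force: 65.5
time: 57.53
tool_pos: [0.5756, -0.2853, 0.2013]
tool_rot: [0.003, 0.65, 0.76, 0.0]
contact_force: [0.3, -0.0, -4.3]
gripper_width: 0.689
grasp_force: 65.3
```

```bash
python3 -m handwheel '[[[-0.0037,0.0307,0,0,0,-0.1],[-0.0037,0.0307,0,0,0,-0.1],[-0.0037,0.0307,0,0,0,-0.1],[-0.0037,0.0307,0,0,0,-0.1],[-0.0037,0.0307,0,0,0,-0.1],[-0.0037,0.0307,0,0,0,-0.1],[-0.0037,0.0307,0,0,0,-0.1],[-0.004,0.0307,0,0,0,-0.1],[0,0,0,0,0,0],[0,0,0,0,0,0],[0,0,0,0,0,0]]]'
python3 -c "
from h import *
st();shift('w19')"
```

```text
time: 58.45
tool_pos: [0.5435, -0.039, 0.1962]
tool_rot: [-0.001, 0.655, 0.755, -0.001]
contact_force: [-1.0, -0.9, -2.1]
gripper_width: 0.687
grasp_force: 65.4
t58.45 [ 0.5435 -0.039   0.1962] [-0.0013  0.6553  0.7554 -0.001 ] F [-1.  -0.9 -2.1] w0.687 g65.4
lidside_right 0.77 [373. 258.] [ 0.6246 -0.0654]
```

```bash
python3 -m handwheel '[[[0.002,0,-0.03,0,0,0],[0,0,-0.03,0,0,0],[0,0,-0.03,0,0,0],[0,0,-0.02,0,0,0],[0,0,-0.012,0,0,0],[0,0,-0.006,0,0,0],[0,0,0,0,0,0],[0,0,0,0,0,0]]]'
python3 -m handwheel '[[[0,0,-0.003,0,0,0],[0,0,-0.002,0,0,0],[0,0,0,0,0,0],[0,0,0,0,0,0]]]'
```

```text
time: 59.37
tool_pos: [0.5475, -0.0394, 0.0714]
tool_rot: [0.001, 0.656, 0.755, 0.0]
contact_force: [-0.5, 0.9, -2.3]
gripper_width: 0.682
grasp_force: 65.4
time: 59.7
tool_pos: [0.5468, -0.039, 0.0658]
tool_rot: [0.0, 0.655, 0.755, 0.0]
contact_force: [0.1, -1.2, -2.0]
gripper_width: 0.687
grasp_force: 65.4
```

```bash
python3 -m handwheel '[[[0,0,-0.003,0,0,0],[0,0,-0.003,0,0,0],[0,0,0,0,0,0],[0,0,0,0,0,0]]]'
python3 -m handwheel '[[[0,0,-0.001,0,0,0],[0,0,-0.001,0,0,0],[0,0,0,0,0,0],[0,0,0,0,0,0]]]'
```

```text
time: 60.03
tool_pos: [0.5461, -0.039, 0.0588]
tool_rot: [-0.0, 0.655, 0.755, -0.0]
contact_force: [0.3, 0.3, -2.9]
gripper_width: 0.684
grasp_force: 65.4
time: 60.37
tool_pos: [0.5468, -0.039, 0.0583]
tool_rot: [0.0, 0.655, 0.755, 0.0]
contact_force: [-3.2, 0.9, 7.3]
gripper_width: 0.687
grasp_force: 66.0
```

```bash
python3 -m handwheel '[[[0,0,0,0,0,0],[0,0,0,0,0,0],[0,0,0,0,0,0]]]' 1
python3 -m handwheel '[[[0,0,0.03,0,0,0],[0,0,0.035,0,0,0],[0,0,0.035,0,0,0],[0,0,0.035,0,0,0],[-0.0088,-0.0314,0.005,0,0,0],[-0.0088,-0.0314,0.005,0,0,0],[-0.0088,-0.0314,0,0,0,0],[-0.0088,-0.0314,0,0,0,0],[-0.0088,-0.0314,0,0,0,0],[-0.0088,-0.0314,0,0,0,0],[-0.0088,-0.0314,0,0,0,0],[-0.0088,-0.0314,0,0,0,0],[-0.0088,-0.0314,0,0,0,0],[0,0,0,0,0,0],[0,0,0,0,0,0],[0,0,0,0,0,0]]]'
python3 -c "
from h import *
st();caps();print('scene');caps('scene');caps('scene',.092)"
```

```text
time: 60.62
tool_pos: [0.5468, -0.0391, 0.0573]
tool_rot: [0.0, 0.655, 0.755, 0.0]
contact_force: [0.1, -0.4, -0.7]
gripper_width: 0.998
grasp_force: 0.0
time: 61.95
tool_pos: [0.4673, -0.3213, 0.202]
tool_rot: [-0.0, 0.656, 0.755, 0.0]
contact_force: [-0.3, 1.1, 0.3]
gripper_width: 0.999
grasp_force: 0.0
t61.95 [ 0.4673 -0.3213  0.202 ] [-2.000e-04  6.556e-01  7.551e-01  2.000e-04] F [-0.3  1.1  0.3] w0.999 g0.0
px [281. 204.] xy 0.4677 -0.3219 dia 0.060 z 0.080
px [324. 308.] xy 0.5253 -0.4215 dia 0.060 z 0.080
px [440. 306.] xy 0.6548 -0.4096 dia 0.072 z 0.016
scene
px [399. 137.] xy 0.5799 0.384 dia 0.060 z 0.067
px [284. 204.] xy 0.5401 -0.0329 dia 0.067 z 0.092
px [171. 253.] xy 0.4687 -0.3226 dia 0.065 z 0.080
px [146. 297.] xy 0.5269 -0.422 dia 0.064 z 0.080
px [399. 137.] xy 0.5865 0.3712 dia 0.059 z 0.067
px [284. 204.] xy 0.5473 -0.0393 dia 0.066 z 0.093
px [171. 253.] xy 0.477 -0.3245 dia 0.064 z 0.080
px [146. 297.] xy 0.534 -0.423 dia 0.063 z 0.080
```

```bash
python3 -m handwheel '[[[0,0,-0.035,0,0,0],[0,0,-0.035,0,0,0],[0,0,-0.035,0,0,0],[0,0,-0.03,0,0,0],[0,0,-0.015,0,0,0],[0,0,-0.008,0,0,0],[0,0,0,0,0,0],[0,0,0,0,0,0]]]' 1
python3 -m handwheel '[[[0,0,0,0,0,0],[0,0,0,0,0,0],[0,0,0,0,0,0],[0,0,0,0,0,0],[0,0,0,0,0,0]]]' 0
python3 -m handwheel '[[[0,0,0.02,0,0,0],[0,0,0.035,0,0,0],[0,0,0.035,0,0,0],[0,0,0.035,0,0,0],[0,0,0.03,0,0,0],[0.0069,0.035,0,0,0,0],[0.0069,0.035,0,0,0,0],[0.0069,0.035,0,0,0,0],[0.0069,0.035,0,0,0,0],[0.0069,0.035,0,0,0,0],[0.0069,0.035,0,0,0,0],[0.0069,0.035,0,0,0,0],[0.0069,0.035,0,0,0,0],[0.0069,0.035,0,0,0,0],[0.0069,0.035,0,0,0,0],[0,0,0,0,0,0],[0,0,0,0,0,0],[0,0,0,0,0,0]]]'
```

```text
time: 62.77
tool_pos: [0.468, -0.3215, 0.045]
tool_rot: [0.0, 0.655, 0.756, 0.0]
contact_force: [0.1, 0.3, 1.0]
gripper_width: 1.003
grasp_force: 0.0
time: 63.18
tool_pos: [0.4688, -0.3229, 0.0468]
tool_rot: [0.002, 0.655, 0.755, -0.0]
contact_force: [0.7, 0.2, 6.0]
gripper_width: 0.69
grasp_force: 65.4
time: 64.68
tool_pos: [0.5359, 0.0282, 0.1988]
tool_rot: [-0.0, 0.655, 0.755, -0.0]
contact_force: [-0.4, -0.8, -2.3]
gripper_width: 0.687
grasp_force: 65.3
```

```bash
python3 -m handwheel '[[[0,0,-0.033,0,0,0],[0,0,-0.033,0,0,0],[0,0,-0.03,0,0,0],[0,0,-0.02,0,0,0],[0,0,-0.012,0,0,0],[0,0,-0.008,0,0,0],[0,0,0,0,0,0],[0,0,0,0,0,0]]]'
python3 -m handwheel '[[[0,0,-0.002,0,0,0],[0,0,-0.002,0,0,0],[0,0,0,0,0,0],[0,0,0,0,0,0]]]'
```

```text
time: 65.35
tool_pos: [0.537, 0.0278, 0.0642]
tool_rot: [0.001, 0.656, 0.755, 0.0]
contact_force: [0.0, 0.3, -1.4]
gripper_width: 0.686
grasp_force: 65.3
time: 65.68
tool_pos: [0.5367, 0.0284, 0.0599]
tool_rot: [0.0, 0.655, 0.755, 0.0]
contact_force: [0.1, 0.1, -3.2]
gripper_width: 0.686
grasp_force: 65.3
```

```bash
python3 -m handwheel '[[[0,0,-0.001,0,0,0],[0,0,-0.0015,0,0,0],[0,0,0,0,0,0],[0,0,0,0,0,0]]]'
python3 -m handwheel '[[[0,0,0,0,0,0],[0,0,0,0,0,0],[0,0,0,0,0,0]]]' 1
python3 -m handwheel '[[[0,0,0.03,0,0,0],[0,0,0.035,0,0,0],[0,0,0.035,0,0,0],[0,0,0.035,0,0,0],[-0.001,-0.0345,0.005,0,0,0],[-0.001,-0.0345,0.005,0,0,0],[-0.001,-0.0345,0,0,0,0],[-0.001,-0.0345,0,0,0,0],[-0.001,-0.0345,0,0,0,0],[-0.001,-0.0345,0,0,0,0],[-0.001,-0.0345,0,0,0,0],[-0.001,-0.0345,0,0,0,0],[-0.001,-0.0345,0,0,0,0],[-0.001,-0.0345,0,0,0,0],[-0.001,-0.0345,0,0,0,0],[-0.001,-0.0345,0,0,0,0],[0,-0.035,0,0,0,0],[0,0,0,0,0,0],[0,0,0,0,0,0],[0,0,0,0,0,0]]]'
python3 -c "
from h import *
st();caps();print('scene');caps('scene',.092)"
```

```text
time: 66.02
tool_pos: [0.5368, 0.0285, 0.0588]
tool_rot: [0.0, 0.655, 0.755, 0.0]
contact_force: [-4.9, 1.1, 8.4]
gripper_width: 0.688
grasp_force: 66.6
time: 66.27
tool_pos: [0.5366, 0.0284, 0.057]
tool_rot: [0.0, 0.655, 0.755, 0.0]
contact_force: [0.3, -0.2, -0.5]
gripper_width: 1.002
grasp_force: 0.0
time: 67.93
tool_pos: [0.5242, -0.4203, 0.2012]
tool_rot: [-0.0, 0.656, 0.755, 0.0]
contact_force: [-0.2, 0.6, 0.6]
gripper_width: 0.998
grasp_force: 0.0
t67.93 [ 0.5242 -0.4203  0.2012] [-5.000e-04  6.555e-01  7.552e-01  2.000e-04] F [-0.2  0.6  0.6] w0.998 g0.0
px [282. 205.] xy 0.5254 -0.4217 dia 0.060 z 0.080
scene
px [399. 137.] xy 0.5865 0.3712 dia 0.059 z 0.067
px [146. 297.] xy 0.5347 -0.4221 dia 0.063 z 0.080
```

```bash
python3 -m handwheel '[[[0.001,-0.001,-0.035,0,0,0],[0,0,-0.035,0,0,0],[0,0,-0.035,0,0,0],[0,0,-0.03,0,0,0],[0,0,-0.015,0,0,0],[0,0,-0.006,0,0,0],[0,0,0,0,0,0],[0,0,0,0,0,0]]]' 1
python3 -m handwheel '[[[0,0,0,0,0,0],[0,0,0,0,0,0],[0,0,0,0,0,0],[0,0,0,0,0,0],[0,0,0,0,0,0]]]' 0
python3 -m handwheel '[[[0,0,0.02,0,0,0],[0,0,0.035,0,0,0],[0,0,0.035,0,0,0],[0,0,0.035,0,0,0],[0,0,0.03,0,0,0],[0,0.0345,0,0,0,0],[0,0.0345,0,0,0,0],[0,0.0345,0,0,0,0],[0,0.0345,0,0,0,0],[0,0.0345,0,0,0,0],[0,0.0345,0,0,0,0],[0,0.0345,0,0,0,0],[0,0.0345,0,0,0,0],[0,0.0345,0,0,0,0],[0,0.0345,0,0,0,0],[0,0.0345,0,0,0,0],[0,0.0345,0,0,0,0],[0,0.0345,0,0,0,0],[0,0.0345,0,0,0,0],[0,0.0345,0,0,0,0]]]'
python3 -m handwheel '[[[0,0,0,0,0,0],[0,0,0,0,0,0],[0,0,0,0,0,0]]]'
```

```text
time: 68.7
tool_pos: [0.5264, -0.4221, 0.0478]
tool_rot: [0.001, 0.655, 0.755, -0.0]
contact_force: [-0.6, 0.7, -0.2]
gripper_width: 1.002
grasp_force: 0.0
time: 69.12
tool_pos: [0.5266, -0.4231, 0.0488]
tool_rot: [0.002, 0.655, 0.755, -0.0]
contact_force: [-0.1, 0.1, 5.7]
gripper_width: 0.686
grasp_force: 65.8
time: 70.78
tool_pos: [0.5245, 0.0975, 0.2004]
tool_rot: [-0.0, 0.655, 0.755, -0.0]
contact_force: [0.9, 0.6, -2.8]
gripper_width: 0.684
grasp_force: 65.6
time: 71.03
tool_pos: [0.5249, 0.0957, 0.2003]
tool_rot: [-0.0, 0.655, 0.755, -0.0]
contact_force: [-0.7, -0.1, -4.1]
gripper_width: 0.684
grasp_force: 65.6
```

```bash
python3 -m handwheel '[[[0.0015,0,-0.033,0,0,0],[0,0,-0.033,0,0,0],[0,0,-0.03,0,0,0],[0,0,-0.02,0,0,0],[0,0,-0.012,0,0,0],[0,0,-0.008,0,0,0],[0,0,0,0,0,0],[0,0,0,0,0,0]]]'
python3 -m handwheel '[[[0,0,-0.0015,0,0,0],[0,0,-0.0015,0,0,0],[0,0,0,0,0,0],[0,0,0,0,0,0]]]'
python3 -m handwheel '[[[0,0,-0.0012,0,0,0],[0,0,0,0,0,0],[0,0,0,0,0,0]]]'
```

```text
time: 71.7
tool_pos: [0.5276, 0.0954, 0.0657]
tool_rot: [0.001, 0.656, 0.755, 0.0]
contact_force: [0.4, 0.7, -2.9]
gripper_width: 0.684
grasp_force: 65.6
time: 72.03
tool_pos: [0.5273, 0.096, 0.0625]
tool_rot: [0.0, 0.655, 0.755, 0.0]
contact_force: [-0.7, -0.0, -3.3]
gripper_width: 0.682
grasp_force: 65.6
time: 72.28
tool_pos: [0.5271, 0.096, 0.0609]
tool_rot: [0.0, 0.655, 0.755, 0.0]
contact_force: [-0.6, 0.6, -1.6]
gripper_width: 0.68
grasp_force: 65.9
```

```bash
python3 -m handwheel '[[[0,0,-0.001,0,0,0],[0,0,0,0,0,0],[0,0,0,0,0,0]]]'
python3 -m handwheel '[[[0,0,0,0,0,0],[0,0,0,0,0,0],[0,0,0,0,0,0]]]' 1
python3 -m handwheel '[[[0,0,0.03,0,0,0],[0,0,0.035,0,0,0],[0,0,0.035,0,0,0],[0,0,0.035,0,0,0],[0,-0.01,0.035,0,0,0],[0,-0.02,0.035,0,0,0],[0,-0.02,0.035,0,0,0],[0,-0.02,0.035,0,0,0],[0,0,0.03,0,0,0],[0,0,0,0,0,0],[0,0,0,0,0,0],[0,0,0,0,0,0]]]' 0
python3 - <<'E'
from h import *
st();caps(ztop=.092);im,d,ci=shift('w20')
# lid: depth points behind the box, above the rim, in box axes
O=np.array([.5362,.0277]);ex=np.array([.1405,-.990]);ey=np.array([.990,.1405])
for cam in("scene","wrist"):
    c=camera_info(cam);im,d=grab_frame(cam)
    P=np.array([at_depth(cam,u,v,d[v,u],c) for v in range(0,420,3) for u in range(0,560,3) if d[v,u]>0])
    q=P[:,:2]-O;b=np.c_[q@ex,q@ey,P[:,2]]
    s=b[(abs(b[:,0])<.11)&(b[:,1]>.09)&(b[:,1]<.19)&(b[:,2]>.14)&(b[:,2]<.31)]
    print(cam,len(s))
    if len(s)>20:
        for lo in np.arange(.14,.31,.02):
            k=s[(s[:,2]>=lo)&(s[:,2]<lo+.02)]
            if len(k): print("z%.2f n%d y min/med/max"%(lo,len(k)),np.round([k[:,1].min(),np.median(k[:,1]),k[:,1].max()],3))
E
```

```text
time: 72.53
tool_pos: [0.5272, 0.0961, 0.0608]
tool_rot: [0.0, 0.655, 0.755, 0.0]
contact_force: [-3.8, 0.9, 5.8]
gripper_width: 0.689
grasp_force: 66.5
time: 72.78
tool_pos: [0.527, 0.0958, 0.0596]
tool_rot: [0.0, 0.655, 0.755, 0.0]
contact_force: [-0.1, 0.1, 0.4]
gripper_width: 0.997
grasp_force: 0.0
time: 73.78
tool_pos: [0.5266, 0.0259, 0.3636]
tool_rot: [-0.0, 0.655, 0.755, -0.0]
contact_force: [0.8, -0.7, -0.6]
gripper_width: -0.002
grasp_force: 0.0
t73.78 [0.5266 0.0259 0.3636] [-4.000e-04  6.554e-01  7.553e-01 -3.000e-04] F [ 0.8 -0.7 -0.6] w-0.002 g0.0
px [289. 117.] xy 0.527 0.0972 dia 0.060 z 0.092
px [289. 170.] xy 0.5368 0.0293 dia 0.061 z 0.092
px [288. 220.] xy 0.5464 -0.0371 dia 0.061 z 0.092
lidside_left 0.74 [289. 215.] [ 0.5442 -0.0262]
lidside_right 0.94 [340. 248.] [ 0.6206 -0.0626]
front_left 0.97 [228.  93.] [0.4481 0.1184]
front_right 0.72 [232. 250.] [ 0.4755 -0.0869]
left shift -0.15656946685783518
right shift 0.003776360768554241
scene 173
z0.14 n15 y min/med/max [0.123 0.126 0.128]
z0.16 n8 y min/med/max [0.128 0.13  0.132]
z0.18 n10 y min/med/max [0.132 0.133 0.134]
z0.20 n10 y min/med/max [0.137 0.138 0.139]
z0.22 n12 y min/med/max [0.141 0.143 0.144]
z0.24 n11 y min/med/max [0.146 0.148 0.148]
z0.26 n46 y min/med/max [0.15  0.157 0.166]
z0.28 n61 y min/med/max [0.145 0.149 0.155]
wrist 2583
z0.14 n154 y min/med/max [0.106 0.113 0.116]
z0.16 n209 y min/med/max [0.108 0.116 0.12 ]
z0.18 n229 y min/med/max [0.113 0.121 0.124]
z0.20 n268 y min/med/max [0.117 0.125 0.129]
z0.22 n308 y min/med/max [0.121 0.129 0.133]
z0.24 n363 y min/med/max [0.125 0.133 0.137]
z0.26 n472 y min/med/max [0.129 0.138 0.142]
z0.28 n580 y min/med/max [0.139 0.143 0.155]
```

All three jars stand upright in the box (caps at z = 0.092), and the lid leans at about 1.78 rad. Now I'll bring the shut fingers behind the lid, to the right of the pull.

```bash
python3 -m handwheel '[[[0,0,0.015,0,0,0],[0.0335,-0.0053,0.005,0,0,0],[0.0335,-0.0053,0,0,0,0],[0.0335,-0.0053,0,0,0,0],[0.0335,-0.0053,0,0,0,0],[0.0335,-0.0053,0,0,0,0],[0.0335,-0.0053,0,0,0,0],[0,0,0,0,0,0],[0,0,0,0,0,0]]]' 0
python3 -m handwheel '[[[0,0,-0.03,0,0,0],[0,0,-0.03,0,0,0],[0,0,-0.03,0,0,0],[0,0,-0.025,0,0,0],[0,0,0,0,0,0],[0,0,0,0,0,0]]]'
python3 -m handwheel '[[[-0.005,-0.0007,0,0,0,0],[-0.005,-0.0007,0,0,0,0],[0,0,0,0,0,0],[0,0,0,0,0,0]]]'
python3 -m handwheel '[[[-0.0025,-0.0003,0,0,0,0],[-0.0025,-0.0003,0,0,0,0],[0,0,0,0,0,0],[0,0,0,0,0,0]]]'
```

```text
time: 74.93
tool_pos: [0.729, -0.0064, 0.3825]
tool_rot: [-0.001, 0.656, 0.755, -0.001]
contact_force: [-0.7, 0.7, 0.5]
gripper_width: -0.004
grasp_force: 0.0
time: 75.43
tool_pos: [0.7266, -0.0056, 0.2696]
tool_rot: [-0.001, 0.655, 0.755, -0.001]
contact_force: [-0.0, 0.3, 1.0]
gripper_width: 0.002
grasp_force: 0.0
time: 75.77
tool_pos: [0.7182, -0.0075, 0.2723]
tool_rot: [0.002, 0.655, 0.755, 0.001]
contact_force: [-0.1, 0.5, -0.6]
gripper_width: -0.001
grasp_force: 0.0
time: 76.1
tool_pos: [0.7127, -0.008, 0.2695]
tool_rot: [-0.0, 0.655, 0.755, -0.0]
contact_force: [-0.3, 0.0, 0.4]
gripper_width: 0.002
grasp_force: 0.0
```

```bash
python3 -m handwheel '[[[-0.006,-0.0009,0.002,0,0,0],[-0.007,-0.001,0.002,0,0,0],[-0.007,-0.001,0.002,0,0,0],[-0.007,-0.001,0.002,0,0,0],[-0.007,-0.001,0.002,0,0,0],[-0.0065,-0.001,0,0,0,0],[-0.0075,-0.0011,0,0,0,0],[-0.0075,-0.0011,0,0,0,0],[-0.0075,-0.0011,0,0,0,0],[-0.0077,-0.0011,0,0,0,0]]]'
python3 -c "
from h import *
s=state();p=s['tool_pos'];q=np.array(p[:2])-[.5362,.0277];print(q@[.1405,-.99],q@[.99,.1405],p[2],s['contact_force'])"
```

```text
time: 76.93
tool_pos: [0.6414, -0.0181, 0.28]
tool_rot: [0.0, 0.655, 0.755, 0.0]
contact_force: [2.7, 1.8, -0.4]
gripper_width: -0.002
grasp_force: 1.3
0.06016197508375766 0.09770208602747364 0.2799575872816577 [ 2.6554853   1.83564844 -0.44962665]
```

```bash
python3 -m handwheel '[[[-0.0086,-0.0012,-0.0018,0,0,0],[-0.0086,-0.0012,-0.0018,0,0,0],[-0.0086,-0.0012,-0.0018,0,0,0],[-0.0086,-0.0012,-0.0018,0,0,0],[-0.0081,-0.0012,-0.0035,0,0,0],[-0.0081,-0.0012,-0.0035,0,0,0],[-0.0081,-0.0012,-0.0035,0,0,0],[-0.0081,-0.0012,-0.0035,0,0,0],[-0.0073,-0.001,-0.0051,0,0,0],[-0.0073,-0.001,-0.0051,0,0,0],[-0.0073,-0.001,-0.0051,0,0,0],[-0.0073,-0.001,-0.0051,0,0,0]]]'
python3 -m handwheel '[[[-0.0061,-0.0009,-0.0064,0,0,0],[-0.0061,-0.0009,-0.0064,0,0,0],[-0.0061,-0.0009,-0.0064,0,0,0],[-0.0061,-0.0009,-0.0064,0,0,0],[-0.0047,-0.0007,-0.0075,0,0,0],[-0.0047,-0.0007,-0.0075,0,0,0],[-0.0047,-0.0007,-0.0075,0,0,0],[-0.0047,-0.0007,-0.0075,0,0,0]]]'
python3 -c "
from h import *
s=state();p=s['tool_pos'];q=np.array(p[:2])-[.5362,.0277];print(q@[.1405,-.99],q@[.99,.1405],p[2],s['contact_force'])"
```

```text
time: 77.93
tool_pos: [0.5454, -0.032, 0.2373]
tool_rot: [0.0, 0.655, 0.755, -0.0]
contact_force: [1.7, 0.4, 1.2]
gripper_width: -0.004
grasp_force: 0.9
time: 78.6
tool_pos: [0.5025, -0.0382, 0.1814]
tool_rot: [-0.0, 0.655, 0.755, 0.0]
contact_force: [0.7, 0.1, 0.8]
gripper_width: 0.003
grasp_force: 0.6
0.060491341627086005 -0.042654909676226545 0.18136374560706814 [0.70001835 0.13094361 0.76848278]
```

```bash
python3 -m handwheel '[[[-0.0031,-0.0004,-0.0083,0,0,0],[-0.0031,-0.0004,-0.0083,0,0,0],[-0.0031,-0.0004,-0.0083,0,0,0],[-0.0031,-0.0004,-0.0083,0,0,0],[-0.002,-0.0003,-0.006,0,0,0],[-0.002,-0.0003,-0.006,0,0,0],[-0.001,-0.0002,-0.006,0,0,0],[-0.001,-0.0002,-0.006,0,0,0],[0,0,-0.004,0,0,0],[0,0,-0.004,0,0,0],[0,0,-0.003,0,0,0],[0,0,0,0,0,0],[0,0,0,0,0,0]]]'
python3 -m handwheel '[[[0,0,-0.0015,0,0,0],[0,0,-0.0015,0,0,0],[0,0,0,0,0,0],[0,0,0,0,0,0]]]'
```

```text
time: 79.68
tool_pos: [0.4848, -0.0409, 0.1145]
tool_rot: [0.0, 0.655, 0.755, 0.0]
contact_force: [-1.4, 0.3, 3.1]
gripper_width: -0.001
grasp_force: 1.5
time: 80.02
tool_pos: [0.4849, -0.041, 0.1144]
tool_rot: [-0.0, 0.655, 0.755, -0.0]
contact_force: [-10.1, 2.2, 18.5]
gripper_width: 0.003
grasp_force: 9.0
```

It stopped dead at z = 0.1144 (lid top 0.114) with 18 N, so the lid is shut. Retreat and verify.

```bash
python3 -m handwheel '[[[0,0,0.005,0,0,0],[0,0,0.02,0,0,0],[0,0,0.035,0,0,0],[0,0,0.035,0,0,0],[-0.01,0,0.035,0,0,0],[-0.02,0,0.035,0,0,0],[-0.02,0,0.035,0,0,0],[-0.02,0,0.035,0,0,0],[0,0,0,0,0,0],[0,0,0,0,0,0],[0,0,0,0,0,0]]]'
python3 - <<'E'
from h import *
st()
O=np.array([.5362,.0277]);ex=np.array([.1405,-.990]);ey=np.array([.990,.1405])
for cam in("wrist","scene"):
    c=camera_info(cam);im,d=grab_frame(cam);cv2.imwrite(f"pics/end_{cam}.png",im)
    P=np.array([at_depth(cam,u,v,d[v,u],c) for v in range(0,420,3) for u in range(0,560,3) if d[v,u]>0])
    q=P[:,:2]-O;b=np.c_[q@ex,q@ey,P[:,2]]
    s=b[(abs(b[:,0])>.045)&(abs(b[:,0])<.115)&(b[:,2]<.13)&(b[:,2]>.095)]
    for lo in np.arange(-.09,.1,.03):
        k=s[(s[:,1]>=lo)&(s[:,1]<lo+.03)]
        if len(k): print(cam,"y%.2f n%d z"%(lo,len(k)),np.round(np.median(k[:,2]),4))
for k,z in {"rule_grip":.061,"cursor_tab":.087,"rest_top":.052,"quart1":0,"funnel":0,"tape":0,"driver":.01,"lids_carton":0,"jar1_mid":.04}.items():
    for r in pinpoint("scene",k)[:4]:
        if r["conf"]>.35: print(k,"%.2f"%r["conf"],np.round(at_z("scene",*r["position"],z),3))
E
```

```text
time: 80.93
tool_pos: [0.4145, -0.0408, 0.3455]
tool_rot: [-0.0, 0.655, 0.755, 0.0]
contact_force: [-0.1, 0.3, -0.1]
gripper_width: -0.002
grasp_force: 0.0
t80.93 [ 0.4145 -0.0408  0.3455] [-0.      0.6555  0.7552  0.    ] F [-0.1  0.3 -0.1] w-0.002 g0.0
wrist y-0.09 n328 z 0.1147
wrist y-0.06 n304 z 0.1146
wrist y-0.03 n290 z 0.1147
wrist y0.00 n285 z 0.1148
wrist y0.03 n254 z 0.1151
wrist y0.06 n242 z 0.1152
wrist y0.09 n100 z 0.1151
scene y-0.09 n49 z 0.1148
scene y-0.06 n49 z 0.115
scene y-0.03 n56 z 0.1151
scene y0.00 n53 z 0.1151
scene y0.03 n61 z 0.1154
scene y0.06 n57 z 0.1153
scene y0.09 n47 z 0.1147
rule_grip 0.69 [0.488 0.395 0.061]
cursor_tab 0.73 [0.39  0.374 0.087]
rest_top 0.65 [0.478 0.375 0.052]
quart1 0.86 [0.76  0.138 0.   ]
quart1 0.65 [ 0.412 -0.046  0.   ]
funnel 0.78 [ 0.7   -0.333  0.   ]
funnel 0.63 [0.448 0.447 0.   ]
tape 0.79 [ 0.389 -0.237  0.   ]
tape 0.60 [0.591 0.454 0.   ]
driver 0.64 [ 0.659 -0.422  0.01 ]
lids_carton 0.67 [ 0.705 -0.171  0.   ]
jar1_mid 0.76 [ 0.286 -0.322  0.04 ]
jar1_mid 0.69 [ 0.404 -0.407  0.04 ]
jar1_mid 0.63 [0.623 0.403 0.04 ]
jar1_mid 0.59 [ 0.396 -0.506  0.04 ]
```

The lid is flat at 0.115 m across its whole depth, the rule is on its rest, and everything else is where it was.

```bash
python3 -c "
from plant import *
print(job_done())"
```

```text
the job is handed in; nothing more can be done
None
```

Job handed in: the rule measured diagonals about 27 mm apart, so I pushed the front left until they agreed to about 1 mm (checked by camera, not re-measured with the rule), then put the three red jars upright inside, shut the lid and left the rule on its rest.

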